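# Load the vacuum drying chamber

### The arm

A 6-joint arm with a two-finger parallel gripper is mounted at the origin on the work surface. World frame = base frame: x ahead of the robot, y to its left, z up, the work surface at z = 0. Lengths are in m, angles in rad, forces in N, time in s.
With the tool pointing down it reaches from about 0.3 to 0.825 m from the base axis. Payload 5.4 kg.
Tool frame: the origin (TCP) lies on the centre line of the jaws, within the pads' length; the fingertips stand tips_ahead ahead of it and the grasp point (between the pads) lies 2 mm behind it (tips_ahead is the distance from the TCP to the fingertips, in m); x points along the fingers, y is the direction in which the jaws open and shut, and the axes are right-handed (so a half turn about x gives the same grasp; the last joint's range is limited). The gripper opens to 92 mm and grips with 3 to 60 N. Pads are 20 mm wide; open, the fingers measure 128 mm over their backs; the gripper's body (75 mm by 189 mm) begins 69 mm behind the grasp point.
Start: joints at [-1.514, 0.158, 1.597, -0, 1.386, -0.21], TCP at [0.152, -0.555, 0.232] pointing down, gripper open.
Joint ranges: [-2.91, 2.91], [-0.94, 2.29], [0.18, 2.7], [-1.29, 4.43], [0.17, 2.64], [-3, 3]. Speed limits (rad/s): [2.57, 2.57, 3.14, 3.14, 3.14, 3.14].

### API

Orientations are given as a 3x3 rotation matrix whose columns are the frame's x, y, z axes.
In Python, from workcell import * gives the robot as it stands.
- The arm moves only by the tool move_arm, never from a script. Its argument "steps" is one flat list of numbers, 4 for each row, row after row: the shift along the tool's x, y, z in m, then the turn about the tool's x in degrees. In form: [dx, dy, dz, twist, dx, dy, dz, twist, ...]. A call has 1 to 12 rows; each row is the pose to reach, as a shift and turn from the pose commanded when the call began, along the tool's axes at that moment; what a row does not reach only later rows make up. A row lasts 1/12 s, in which the tool goes at most 41.7 mm and 7.16 degrees, less where a joint would pass 70% of its speed; a pose out of reach is approached as far as the arm can. A call with a gripper value outside its range is refused whole. "fingers" is the opening, from -1 (shut) to 1 (fully open), set as the call begins (left out, the last holds). The fingers move at their own pace and stop on an object; the grip force is fixed at half the most. Time passes only in rows, so rows that repeat a pose let the fingers close. It gives the time, the measured TCP pose, the force and the opening at its end, in the units of the state.
- observe(): the state, without advancing time (a new reading comes with each control period).
- grab_frame(name): name is "scene" or "side" or "wrist"; returns a dict with "img" (420x560x3 uint8, blue, green, red), "range_z" (420x560 float32, m along the optical axis (not along the pixel's ray), 0 where there is no reading), "fx", "fy", "cx", "cy" (pixels), "R" (3x3) and "t" (3): a world point X has camera coordinates R X + t; the wrist camera has in their place "mount" (4x4, takes a point from camera to tool coordinates, whose origin is the TCP and whose axes are the tool frame's). Camera axes: x right, y down, z forward; pixel columns grow to the right and rows downward; lengths in m; the calibration is good to about 2 mm. The wrist camera is an equidistant fisheye: a pixel r from the principal point sees the ray r / f radians off the axis. A picture is of the moment at which its call begins: read the wrist's pose just before it.
- sign_off(): hands the job in, once; it reports no verdict.
The state is a dict: "time": time; "joint_pos": joint angles; "joint_velocities": joint speeds; "tau": joint torques, N m; "ee_pos": TCP position; "eef_rot": TCP orientation; "ft_force": force on the tool from outside, world axes, zero at the start; "torque": the same for the moment, N m; "gripper_width": finger opening in m.
Only numpy, scipy, OpenCV 4.12 (cv2) and the standard library are available. Lean on these libraries where they do the work, as an engineer would, in place of code of your own. Each camera call takes 0.05 s, during which the arm holds its last target.

### The job

Load the vacuum chamber to dry the washed pottery sherds: take off the clear lid, lift every wire basket from the draining mat and stand it upright on the chamber floor, then put the lid back so that it covers the black gasket all the way round. Shut the vent valve (red lever) fully, and only when the lid is on and the vent is shut open the suction valve (blue lever) half way, to 45 degrees. Do not tip out any sherds, and leave the other things on the bench where they are.

Things in the scene. Friction and masses are not known exactly. Their poses are not given: they have to be found in the camera images.
- pot: Vacuum chamber: round steel pot fixed to the bench, 224 mm across, 206 clear inside, 130 high, floor 6 mm above the bench; four baskets fit with centres 58 mm from its axis, 90 degrees apart. Origin: centre of underside; z up. On its -y side, at y = -152 mm and height 75, a brass pipe runs along its x: red vent valve at x = -60, blue suction valve at +60, a gauge (top at height 119) between.
- gasket (a point): Centre of the pot's mouth, at the top of its black rubber gasket, 130 mm above the bench. The gasket reaches to 115 mm from this point; the lid seals when it lies flat on it and covers it all round.
- lid: Clear acrylic disc, 244 mm in diameter, 12 mm thick, about 0.65 kg, with a black bow handle on top; lies on the pot at the start. It has no lip underneath and can be slid about. Origin: centre of its underside; z up; the handle runs along its y axis.
- lid_handle (a point): Middle of the bar of the lid's handle: bar 110 mm long along the lid's y, 14 mm wide (x) and 14 mm tall, its centre 46 mm above the lid's underside; 27 mm free under the bar, between two posts 96 mm apart.
- cork_mat: Cork mat, 270 mm square and 3 mm thick, fixed flat on the bench: a clear place to lay the lid meanwhile. Origin: centre of its underside.
- drain_mat: Grey ribbed draining mat, 270 mm square and 4 mm thick, fixed flat on the bench; the baskets stand on it at the start. Origin: centre of its underside.
- basket1: Round wire basket full of terracotta sherds, 77 mm across and 51 high at the rim, about 0.2 kg, with a fixed upright bow handle 105 mm high: its orange grip is a level bar 58 mm long along the basket's y, 10 wide (x), 12 tall, its middle 99 mm above the underside on the basket's axis. Origin: centre of underside; z up. May be absent.
- basket2: Round wire basket full of blue sherds, 77 mm across and 51 high at the rim, about 0.2 kg, with a fixed upright bow handle 105 mm high: its green grip is a level bar 58 mm long along the basket's y, 10 wide (x), 12 tall, its middle 99 mm above the underside on the basket's axis. Origin: centre of underside; z up. May be absent.
- basket3: Round wire basket full of white sherds, 77 mm across and 51 high at the rim, about 0.2 kg, with a fixed upright bow handle 105 mm high: its orange grip is a level bar 58 mm long along the basket's y, 10 wide (x), 12 tall, its middle 99 mm above the underside on the basket's axis. Origin: centre of underside; z up. May be absent.
- basket4: Round wire basket full of light brown sherds, 77 mm across and 51 high at the rim, about 0.2 kg, with a fixed upright bow handle 105 mm high: its green grip is a level bar 58 mm long along the basket's y, 10 wide (x), 12 tall, its middle 99 mm above the underside on the basket's axis. Origin: centre of underside; z up. May be absent.
- vent_valve (a joint): Red vent lever, about a vertical axis: 0 shut (at a stop; across the pipe, pointing away from the pot along pot -y), pi/2 fully open (at a stop; along the pipe, pointing to pot -x). Opens clockwise seen from above. Stays where left; takes 0.22 N m, about 3.5 N at the grip.
- vent_valve_hinge (a point): Point on the vent lever's vertical axis at the height of the lever's sleeve, 109 mm above the bench. The lever is level.
- vent_valve_grip (a point): Middle of the red sleeve, 62 mm out from the hinge axis; the sleeve runs from 30 to 86 mm out, is 13 mm wide and 14 mm tall, centred 109 mm above the bench.
- suction_valve (a joint): Blue suction lever, about a vertical axis: 0 shut (at a stop; across the pipe, pointing away from the pot along pot -y), pi/4 half open, pi/2 fully open (at a stop; along the pipe, pointing to pot +x). Opens counter-clockwise seen from above. Stays where left; takes 0.22 N m.
- suction_valve_hinge (a point): Point on the suction lever's vertical axis at the height of the lever's sleeve, 109 mm above the bench.
- suction_valve_grip (a point): Middle of the blue sleeve, 62 mm out from the hinge axis; same sleeve as the red lever's.
- jar_a: Bystander: white plastic jar with a blue lid, 86 mm in diameter, 121 mm high. Origin: centre of its underside.
- jar_b: Bystander: another white jar with a blue lid, same size.
- beaker: Bystander: cream and brown painted pottery beaker, 62 mm in diameter, 105 mm high. Origin: centre of its underside.
- bead_tub: Bystander: clear plastic tub of yellow beads, 104 mm square, 72 mm high. Origin: centre of its underside.
- tape_roll: Bystander: roll of pink tape lying flat, 90 mm in diameter, 25 mm high.
- washing_brush: Bystander: brush with a wooden handle, 170 mm long, lying flat along its x.
- spatula: Bystander: spatula with a dark wooden handle, 190 mm long, lying flat along its x.
Mind the look-alikes: they are no part of the job. Leave any turquoise look-alike of the basket2 alone.

How it is judged:
On the way, in this order (a step that is already met when the one before it is completed fails the run):
1. every basket stands in the chamber (horizontal distance between each of basket1, basket2, basket3, basket4 and pot below 0.085 m and z of each of basket1, basket2, basket3, basket4 in the frame of pot below 0.016 m and angle between each of basket1, basket2, basket3, basket4's own z axis and vertical below 0.2 rad and contact force between the fingers and basket1 below 0.1 N and contact force between the fingers and basket2 below 0.1 N and contact force between the fingers and basket3 below 0.1 N and contact force between the fingers and basket4 below 0.1 N), for 0.2 s.
2. the lid lies on the gasket, covering it all round, and the vent valve is shut (horizontal distance between lid and gasket below 0.008 m and z of lid in the frame of gasket between -0.005 and 0.005 m and angle between lid's own z axis and vertical below 0.03 rad and value of joint vent_valve below 0.09 rad), for 0.3 s.
3. the suction valve is half open (value of joint suction_valve between 0.675 and 0.895 rad), for 0.3 s.
At the end, for the whole second after the job is handed in: All baskets stand upright (within 11 degrees) on the chamber floor; the lid lies flat on the gasket, centred within 8 mm; the vent valve is shut (within 5 degrees); the suction valve is at 45 degrees (within 6); all at rest (all of step 2 and all of step 3 and horizontal distance between each of basket1, basket2, basket3, basket4 and pot below 0.085 m and z of each of basket1, basket2, basket3, basket4 in the frame of pot below 0.016 m and angle between each of basket1, basket2, basket3, basket4's own z axis and vertical below 0.2 rad and linear speed of each of lid, basket1, basket2, basket3, basket4 below 0.02 m/s); the robot touches nothing.
It fails at once if a basket is tipped so far (40 degrees) that sherds fall out (angle between any of basket1, basket2, basket3, basket4's own z axis and vertical above 0.7 rad).
It fails at once if another thing on the bench is pushed more than 30 mm or knocked over (distance of any of jar_a, jar_b, beaker, bead_tub, tape_roll, washing_brush, spatula from where it was at the start of the episode above 0.03 m or angle between any of jar_a, jar_b, beaker, bead_tub's own z axis and vertical above 0.5 rad).
Of basket1, basket2, basket3, basket4 only 2 to 4 are there at a start; the rules pass over those that are not, and their reading is None.
At some moment in a run one of basket1, basket2, basket3, basket4 may be knocked a few centimetres aside while the robot is not near it.
It also fails if it takes over 210 s, if anything falls off the work surface, if the arm or the gripper's body presses on something with over 40 N, if the wrist force passes 120 N, or if a joint passes its speed limit or range.

## Working session

There is one attempt and no reset: what is moved stays moved. The work goes in short steps, Python scripts to look and compute and a tool call to move; the robot and the scene stay as the last step left them, time stands still between calls to the robot, and variables do not carry over. Pictures are saved under pics/ and viewed, and the job is handed in when it is done.

Besides the shell and the picture viewer there is one more tool, called after "Call:" as name(argument=value, ...), one argument or row to a line, values as JSON. move_arm: Moves the arm, as the interface text tells. Its arguments: {"type":"object","properties":{"steps":{"type":"array"},"fingers":{"type":"number"}},"required":["steps"]}

```bash
ls; mkdir -p pics; cat > h.py <<'E'
from workcell import *
import numpy as np, cv2
def save(f,name,crop=None,scale=1):
    im=f["img"]
    if crop: im=im[crop[1]:crop[3],crop[0]:crop[2]]
    if scale!=1: im=cv2.resize(im,None,fx=scale,fy=scale,interpolation=cv2.INTER_CUBIC)
    cv2.imwrite("pics/"+name,im)
def pt(f,u,v,z=None):
    if z is None: z=np.median([x for x in f["range_z"][v-1:v+2,u-1:u+2].ravel() if x>0])
    c=np.array([(u-f["cx"])/f["fx"]*z,(v-f["cy"])/f["fy"]*z,z])
    return f["R"].T@(c-f["t"])
def ptz(f,u,v,h):
    # intersect ray with plane z=h
    d=f["R"].T@np.array([(u-f["cx"])/f["fx"],(v-f["cy"])/f["fy"],1]); o=-f["R"].T@f["t"]
    return o+d*(h-o[2])/d[2]
E
python3 - <<'E'
from h import *
s=observe()
for k in s: print(k,np.round(s[k],4))
import workcell; print([x for x in dir(workcell) if x[0]!='_'])
for n in ("scene","side","wrist"):
    f=grab_frame(n); save(f,n+"0.png"); np.save("pics/%s0.npy"%n,f,allow_pickle=True)
    print(n,{k:np.round(f[k],3) for k in f if k not in("img","range_z")})
E
```

```text
pics
time 0.0
joint_pos [-1.5141  0.159   1.5982 -0.      1.3862 -0.2101]
joint_velocities [ 0.001   0.0009 -0.0005 -0.     -0.0004  0.0006]
tau [ 7.00000e-04 -3.85570e+01 -3.22109e+01  7.02000e-02  3.78000e-02
 -1.00000e-04]
ee_pos [ 0.1515 -0.5541  0.2306]
eef_rot [[-1.000e-04  2.637e-01 -9.646e-01]
 [ 1.900e-03 -9.646e-01 -2.637e-01]
 [-1.000e+00 -1.800e-03 -4.000e-04]]
ft_force [-0.1909 -0.3674 -0.0159]
torque [ 0.0044 -0.0385 -0.0044]
gripper_width 0.092
['MotionError', 'grab_frame', 'observe', 'sign_off', 'tips_ahead']
scene {'fx': np.float64(470.462), 'fy': np.float64(470.462), 'cx': np.float64(277.719), 'cy': np.float64(208.605), 'R': array([[ 0.306,  0.952,  0.006],
       [ 0.759, -0.24 , -0.605],
       [-0.575,  0.19 , -0.796]]), 't': array([-0.181, -0.311,  1.676])}
side {'fx': np.float64(418.12), 'fy': np.float64(418.12), 'cx': np.float64(281.896), 'cy': np.float64(204.487), 'R': array([[-0.934, -0.356,  0.02 ],
       [-0.253,  0.621, -0.742],
       [ 0.252, -0.698, -0.67 ]]), 't': array([0.488, 0.205, 1.02 ])}
wrist {'fx': np.float64(325.192), 'fy': np.float64(325.192), 'cx': np.float64(280.398), 'cy': np.float64(209.431), 'mount': array([[-0.   , -0.269,  0.963, -0.154],
       [ 1.   ,  0.001,  0.001, -0.   ],
       [-0.001,  0.963,  0.269, -0.075],
       [ 0.   ,  0.   ,  0.   ,  1.   ]])}
```

View pics/scene0.png

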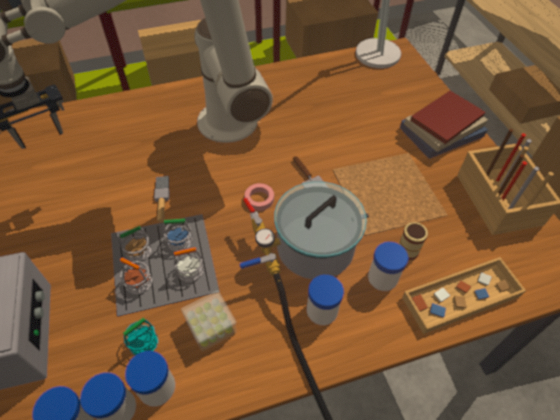

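View pics/side0.png

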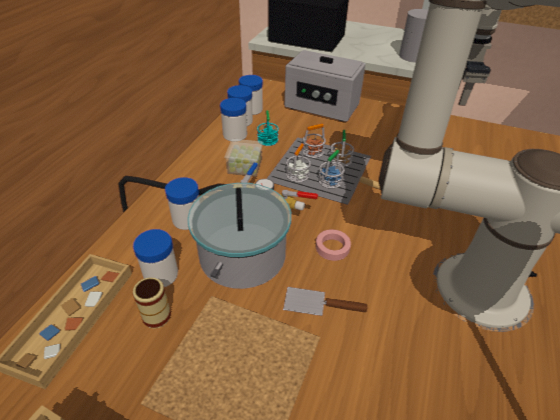

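View pics/wrist0.png

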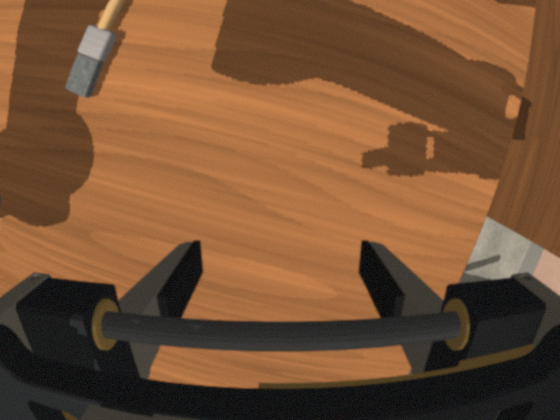

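```bash
python3 -c "
import workcell as w; print(w.tips_ahead)"
```

```text
0.017
```

```bash
python3 - <<'E'
from h import *
f=np.load("pics/scene0.npy",allow_pickle=True).item()
save(f,"s_crop_bask.png",(90,180,290,360),4)
save(f,"s_crop_pot.png",(230,150,430,300),4)
f=np.load("pics/side0.npy",allow_pickle=True).item()
save(f,"d_crop.png",(180,110,380,260),4)
E
```

```text
(no output)
```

View pics/s_crop_bask.png

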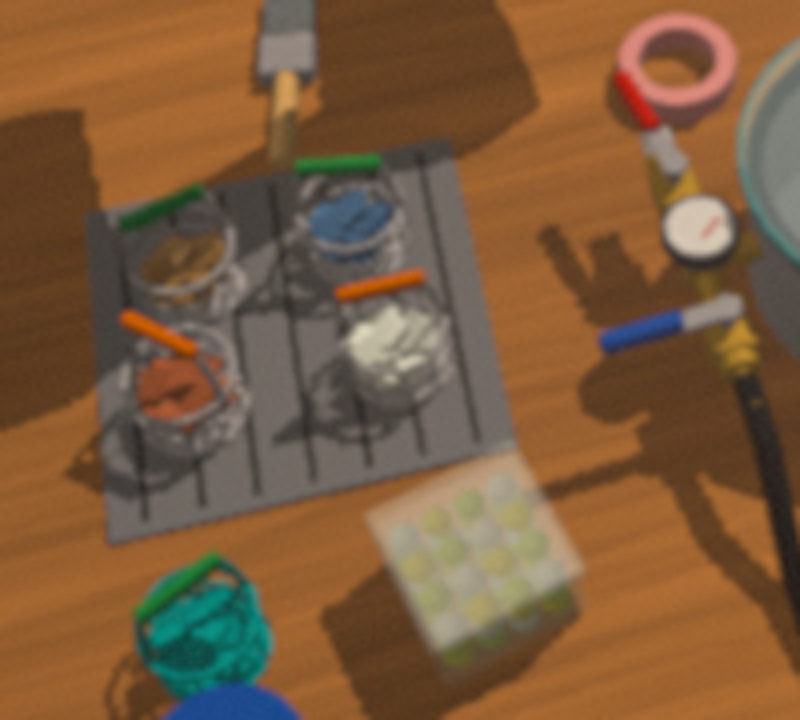

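View pics/s_crop_pot.png

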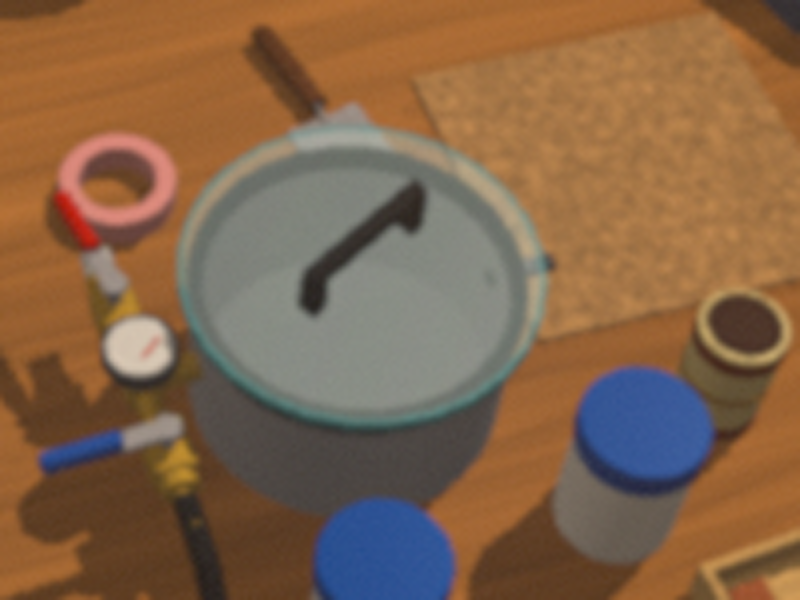

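View pics/d_crop.png

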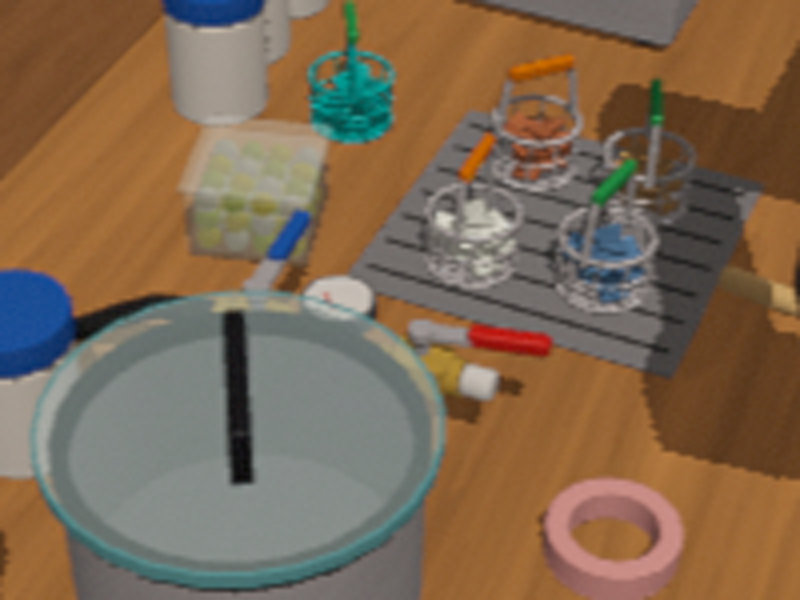

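```bash
cat > m1.py <<'E'
from h import *
f=np.load("pics/scene0.npy",allow_pickle=True).item()
d=np.load("pics/side0.npy",allow_pickle=True).item()
def B(u,v):return 90+u/4,180+v/4
def P(u,v):return 230+u/4,150+v/4
def D(u,v):return 180+u/4,110+v/4
g={'brown':((124,220),(202,192),(656,85),(657,118)),'blue':((298,164),(379,160),(597,198),(633,165)),'terra':((124,316),(194,349),(512,74),(573,62)),'white':((338,293),(424,275),(465,176),(490,140))}
for k,(a,b,c,e) in g.items():
    h=0.105
    A=ptz(f,*B(*a),h);C=ptz(f,*B(*b),h);m=(A+C)/2
    A2=ptz(d,*D(*c),h);C2=ptz(d,*D(*e),h);m2=(A2+C2)/2
    print(k,m[:2].round(3),'len',np.linalg.norm(A-C).round(3),'ang',np.degrees(np.arctan2(*(C-A)[1::-1])).round(1),'| side',m2[:2].round(3),np.linalg.norm(A2-C2).round(3),np.degrees(np.arctan2(*(C2-A2)[1::-1])).round(1))
# lid handle ends top z=.130+.053
h=.183
A=ptz(f,*P(308,275),h);C=ptz(f,*P(415,185),h);print('handle',A.round(3),C.round(3),((A+C)/2).round(3),np.linalg.norm(A-C))
A=ptz(d,*D(233,318),h);C=ptz(d,*D(240,478),h);print('handle side',A.round(3),C.round(3),((A+C)/2).round(3),np.linalg.norm(A-C))
# valves
for n,c in(('red tip',(62,195)),('red in',(92,245)),('blue tip',(42,463)),('blue in',(122,440)),('blue hinge',(172,425)),('gauge',(140,348))):
    print(n,ptz(f,*P(*c),.114).round(3))
for n,c in(('red tip',(549,343)),('red in',(472,336)),('red hinge',(420,332)),('blue tip',(300,216)),('blue in',(272,260)),('gauge',(340,298))):
    print(n,'side',ptz(d,*D(*c),.114).round(3))
for n,c in(('c1',(415,78)),('c2',(710,12)),('c4',(545,338))): print('cork',n,ptz(f,*P(*c),.003).round(3))
# lid ellipse extents in scene
u=[(177,270),(548,262),(362,127),(365,425)]
for c in u: print('lid edge',ptz(f,*P(*c),.142).round(3))
E
python3 m1.py
```

```text
brown [ 0.457 -0.371] len 0.053 ang 97.8 | side [ 0.455 -0.372] 0.048 105.5
blue [ 0.457 -0.253] len 0.055 ang 76.0 | side [ 0.456 -0.254] 0.053 -104.8
terra [ 0.555 -0.386] len 0.055 ang 46.1 | side [ 0.554 -0.384] 0.055 -137.7
white [ 0.562 -0.244] len 0.056 ang 86.7 | side [ 0.561 -0.244] 0.052 -92.1
handle [0.612 0.07  0.183] [0.564 0.162 0.183] [0.588 0.116 0.183] 0.10362607609323582
handle side [0.607 0.078 0.183] [0.547 0.197 0.183] [0.577 0.138 0.183] 0.13371009178303497
red tip [ 0.449 -0.05   0.114]
red in [ 0.497 -0.042  0.114]
blue tip [ 0.653 -0.119  0.114]
blue in [ 0.652 -0.067  0.114]
blue hinge [ 0.651 -0.033  0.114]
gauge [ 0.589 -0.035  0.114]
red tip side [ 0.445 -0.05   0.114]
red in side [ 0.494 -0.037  0.114]
red hinge side [ 0.527 -0.028  0.114]
blue tip side [ 0.65  -0.114  0.114]
blue in side [ 0.647 -0.061  0.114]
gauge side [ 0.588 -0.041  0.114]
cork c1 [0.331 0.275 0.003]
cork c2 [0.337 0.54  0.003]
cork c4 [0.598 0.271 0.003]
lid edge [0.555 0.001 0.142]
lid edge [0.623 0.238 0.142]
lid edge [0.475 0.162 0.142]
lid edge [0.704 0.077 0.142]
```

Scene view: the baskets on the grey mat have their grips at brown/green (130,232), blue/green (174,221), terracotta/orange (130,263) and white/orange (185,251).

Look-alikes, which I will leave alone:
- The turquoise basket with a green grip, off the mat at (134,326).
- The blue-lidded jars.

The red lever lies along the pipe at (249,205), so it is open. The blue lever lies across it at (250,264), so it is shut. The lid handle is at (320,207).

```bash
cat >> h.py <<'E'
def state():
    s=observe(); R=s["eef_rot"]; return s,np.degrees(np.arctan2(R[1,1],R[0,1]))
def go(x,y,z,yaw):
    s,th=state(); R=s["eef_rot"]; p=s["ee_pos"]
    d=R.T@(np.array([x,y,z])-p); tw=-(((yaw-th)+180)%360-180)
    print("t %.2f pos %s yaw %.1f w %.3f F %s q6 %.2f"%(s["time"],p.round(4),th,s["gripper_width"],s["ft_force"].round(1),s["joint_pos"][5]))
    print("  delta tool",d.round(4),"twist %.1f"%tw)
def wpix(f,s,X):
    M=f["mount"]; R=s["eef_rot"]; p=s["ee_pos"]
    c=np.linalg.inv(M)@np.r_[R.T@(X-p),1]; c=c[:3]; rr=np.hypot(c[0],c[1]); a=np.arctan2(rr,c[2])
    return f["cx"]+f["fx"]*a*c[0]/rr, f["cy"]+f["fx"]*a*c[1]/rr
def wptz(f,s,u,v,h):
    x=(u-f["cx"])/f["fx"];y=(v-f["cy"])/f["fy"];r=np.hypot(x,y)
    c=np.array([x/r*np.sin(r),y/r*np.sin(r),np.cos(r)]) if r>0 else np.array([0,0,1.])
    M=f["mount"];R=s["eef_rot"]
    d=R@M[:3,:3]@c;o=s["ee_pos"]+R@M[:3,3]
    return o+d*(h-o[2])/d[2]
E
python3 -c "
from h import *
go(.588,.118,.28,27.5)"
```

```text
t 0.15 pos [ 0.1515 -0.5542  0.2309] yaw -74.7 w 0.092 F [-0.1 -0.2 -0.2] q6 -0.21
  delta tool [-0.0482 -0.5334 -0.5983] twist -102.2
```

Call:
move_arm(
  steps=[-0.05,-0.11,-0.12,-20,-0.05,-0.533,-0.598,-102,-0.05,-0.533,-0.598,-102,-0.05,-0.533,-0.598,-102,-0.05,-0.533,-0.598,-102,-0.05,-0.533,-0.598,-102,-0.05,-0.533,-0.598,-102,-0.05,-0.533,-0.598,-102,-0.05,-0.533,-0.598,-102,-0.05,-0.533,-0.598,-102,-0.05,-0.533,-0.598,-102,-0.05,-0.533,-0.598,-102],
)

```text
time: 1.15
ee_pos: [0.423, -0.1351, 0.2666]
eef_rot: [[0.0, 0.98, 0.201], [-0.0, 0.201, -0.98], [-1.0, 0.0, 0.0]]
ft_force: [1.6, -1.1, -0.3]
gripper_width: 0.092
```

```bash
python3 -c "
from h import *
go(.588,.118,.28,27.5)"
```

```text
t 1.15 pos [ 0.423  -0.1351  0.2666] yaw 11.6 w 0.092 F [ 1.6 -1.1 -0.3] q6 -0.78
  delta tool [-0.0134  0.2125 -0.2149] twist -15.9
```

Call:
move_arm(
  steps=[-0.013,0.212,-0.215,-16,-0.013,0.212,-0.215,-16,-0.013,0.212,-0.215,-16,-0.013,0.212,-0.215,-16,-0.013,0.212,-0.215,-16,-0.013,0.212,-0.215,-16,-0.013,0.212,-0.215,-16,-0.013,0.212,-0.215,-16,-0.013,0.212,-0.215,-16,-0.013,0.212,-0.215,-16,-0.013,0.212,-0.215,-16],
)

```text
time: 2.07
ee_pos: [0.5879, 0.1136, 0.2793]
eef_rot: [[-0.001, 0.89, 0.456], [-0.001, 0.456, -0.89], [-1.0, -0.001, 0.0]]
ft_force: [-0.4, -0.3, -0.1]
gripper_width: 0.0921
```

```bash
python3 - <<'E'
from h import *
go(.588,.118,.174,27.5)
s=observe();f=grab_frame("wrist"); save(f,"w1.png"); f["s"]=s; np.save("pics/w1.npy",f,allow_pickle=True)
print([np.round(wpix(f,s,np.array([.588,.118,.183])),0)])
E
```

```text
t 2.07 pos [0.5879 0.1136 0.2793] yaw 27.2 w 0.092 F [-0.4 -0.3 -0.1] q6 -0.48
  delta tool [ 0.1053  0.0022 -0.0038] twist -0.3
[array([284., 212.])]
```

View pics/w1.png

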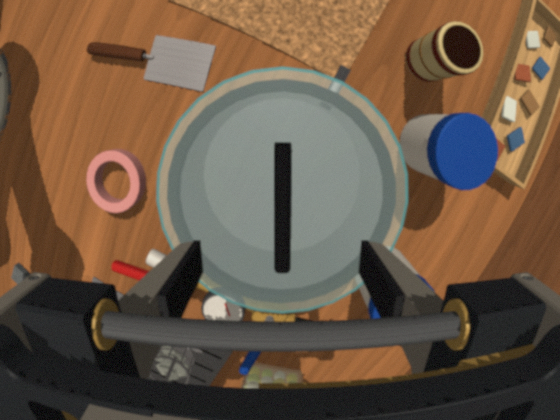

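```bash
python3 - <<'E'
from h import *
f=np.load("pics/w1.npy",allow_pickle=True).item(); s=f["s"]
a=wptz(f,s,282.5,142.5,.183);b=wptz(f,s,282.5,272,.183)
print(a,b,(a+b)/2,np.linalg.norm(a-b),np.degrees(np.arctan2(*(a-b)[1::-1])))
# lid outline fit at z=.142
pts=[(157,190),(408,185),(285,68),(200,100),(372,100),(172,140),(398,140),(283,313),(172,245),(395,240)]
P=np.array([wptz(f,s,*p,.142)[:2] for p in pts])
A=np.c_[2*P,np.ones(len(P))];x=np.linalg.lstsq(A,(P**2).sum(1),rcond=None)[0]
print("lid c",x[:2],"r",np.sqrt(x[2]+x[0]**2+x[1]**2))
m=(a+b)/2
go(m[0],m[1],.174,np.degrees(np.arctan2(*(a-b)[1::-1]))-90)
E
```

```text
[0.56130225 0.16669287 0.183     ] [0.61132263 0.06982472 0.183     ] [0.58631244 0.11825879 0.183     ] 0.10902053246966681 117.31074080559605
lid c [0.58850503 0.11722652] r 0.1211024729829879
t 2.12 pos [0.5879 0.1134 0.2795] yaw 27.1 w 0.092 F [-0.6  0.1 -0.1] q6 -0.48
  delta tool [ 0.1055  0.0009 -0.005 ] twist -0.2
```

Call:
move_arm(
  steps=[0.03,0.0,-0.004,0,0.06,0.0,-0.004,0,0.08,0.0,-0.004,0,0.095,0.0,-0.004,0,0.105,0.0,-0.004,0,0.105,0.0,-0.004,0,0.105,0.0,-0.004,0],
  fingers=0.2,
)

```text
time: 2.7
ee_pos: [0.5866, 0.1177, 0.175]
eef_rot: [[0.0, 0.89, 0.456], [-0.0, 0.456, -0.89], [-1.0, 0.0, 0.0]]
ft_force: [-0.0, -0.3, 0.5]
gripper_width: 0.0551
```

Call:
move_arm(
  steps=[0,0,0,0,0,0,0,0,0,0,0,0,0,0,0,0,0,0,0,0,0,0,0,0,0,0,0,0,0,0,0,0],
  fingers=-1,
)

```text
time: 3.37
ee_pos: [0.5868, 0.1186, 0.1747]
eef_rot: [[0.0, 0.889, 0.458], [0.0, 0.458, -0.889], [-1.0, 0.0, 0.0]]
ft_force: [0.2, 0.3, 1.5]
gripper_width: 0.0138
```

```bash
python3 - <<'E'
from h import *
go(.587,.117,.27,27.1)
go(.468,.405,.27,27.1)
f=np.load("pics/scene0.npy",allow_pickle=True).item()
for n,c in(('beaker top',(415,232)),('jar',(391,257))): print(n,ptz(f,*c,.11))
E
```

```text
t 3.37 pos [0.5868 0.1186 0.1747] yaw 27.2 w 0.014 F [0.2 0.3 1.5] q6 -0.48
  delta tool [-0.0953 -0.0005  0.0015] twist 0.1
t 3.37 pos [0.5868 0.1186 0.1747] yaw 27.2 w 0.014 F [0.2 0.3 1.5] q6 -0.48
  delta tool [-0.0953  0.0254 -0.309 ] twist 0.1
beaker top [0.6915719  0.35252179 0.11      ]
jar [0.74288114 0.25659891 0.11      ]
```

Call:
move_arm(
  steps=[-0.02,0,0,0,-0.05,0,0,0,-0.08,0,0,0,-0.09,0,0,0,-0.095,0.002,-0.03,0,-0.095,0.005,-0.065,0,-0.095,0.008,-0.1,0,-0.095,0.011,-0.135,0,-0.095,0.014,-0.17,0,-0.095,0.017,-0.205,0,-0.095,0.02,-0.24,0,-0.095,0.023,-0.27,0],
)

```text
time: 4.37
ee_pos: [0.4812, 0.3707, 0.2668]
eef_rot: [[-0.004, 0.889, 0.458], [-0.001, 0.458, -0.889], [-1.0, -0.004, -0.001]]
ft_force: [1.1, -0.5, -7.1]
gripper_width: 0.0134
```

```bash
python3 - <<'E'
from h import *
go(.468,.405,.05,27.1)
s=observe();f=grab_frame("side"); save(f,"side1.png"); np.save("pics/side1.npy",f,allow_pickle=True)
f=grab_frame("scene"); save(f,"scene1.png"); np.save("pics/scene1.npy",f,allow_pickle=True)
E
```

```text
t 4.37 pos [0.4812 0.3707 0.2668] yaw 27.3 w 0.013 F [ 1.1 -0.5 -7.1] q6 -0.02
  delta tool [ 0.2168  0.0049 -0.0363] twist 0.2
```

View pics/scene1.png

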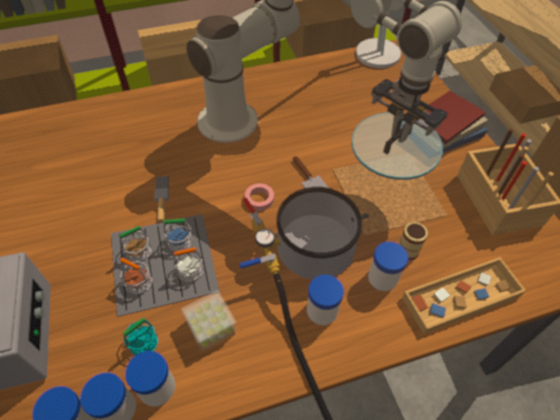

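Call:
move_arm(
  steps=[0.03,0.005,-0.036,0,0.06,0.005,-0.036,0,0.095,0.005,-0.036,0,0.13,0.005,-0.036,0,0.16,0.005,-0.036,0,0.185,0.005,-0.036,0,0.2,0.005,-0.036,0,0.21,0.005,-0.036,0,0.216,0.005,-0.036,0,0.219,0.005,-0.036,0,0.219,0.005,-0.036,0,0.219,0.005,-0.036,0],
)

```text
time: 5.47
ee_pos: [0.4724, 0.4038, 0.0517]
eef_rot: [[0.002, 0.889, 0.458], [0.001, 0.458, -0.889], [-1.0, 0.002, -0.0]]
ft_force: [0.2, 0.4, -6.3]
gripper_width: 0.0142
```

```bash
python3 - <<'E'
from h import *
go(.468,.405,.0477,27.1)
d=np.load("pics/scene1.npy",allow_pickle=True).item()
save(d,"pot1.png",(225,180,385,280),5)
d=np.load("pics/side1.npy",allow_pickle=True).item()
save(d,"pot1d.png",(180,130,340,290),4)
E
```

```text
t 5.47 pos [0.4724 0.4038 0.0517] yaw 27.2 w 0.014 F [ 0.2  0.4 -6.3] q6 0.04
  delta tool [ 0.004  -0.0034 -0.003 ] twist 0.1
```

View pics/pot1.png

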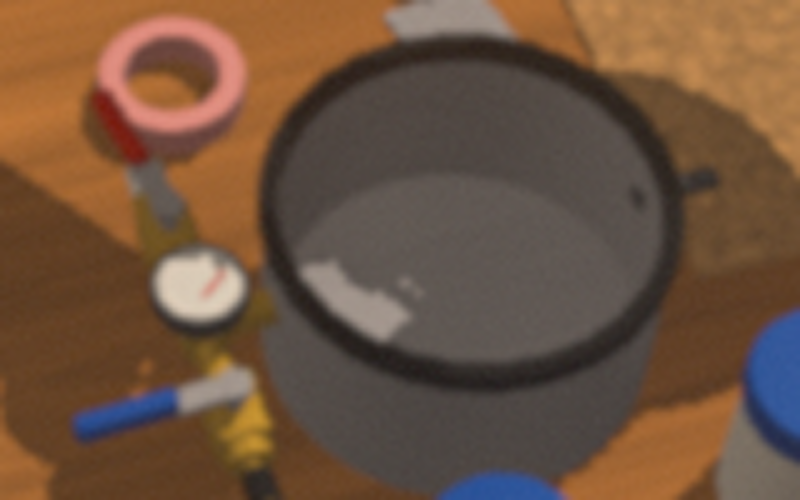

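View pics/pot1d.png

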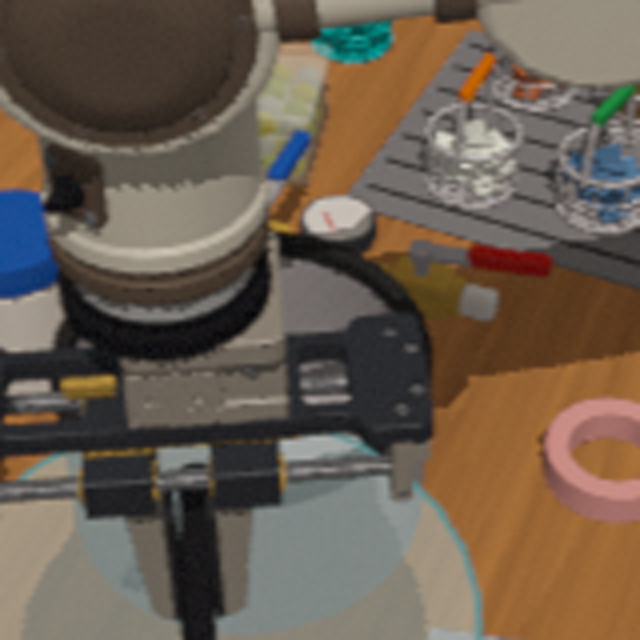

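Call:
move_arm(
  steps=[0.002,-0.003,-0.003,0,0.004,-0.003,-0.003,0,0.005,-0.003,-0.003,0,0.005,-0.003,-0.003,0],
)

```text
time: 5.8
ee_pos: [0.4678, 0.4057, 0.0479]
eef_rot: [[0.001, 0.889, 0.458], [0.001, 0.458, -0.889], [-1.0, 0.001, -0.001]]
ft_force: [-5.0, 0.2, 5.1]
gripper_width: 0.0143
```

```bash
python3 - <<'E'
from h import *
go(.468,.405,.047,27.1)
f=np.load("pics/scene1.npy",allow_pickle=True).item()
# gasket fit: pixel outlines in pot1.png crop (5x, origin 225,180)
pts=[(262,200),(683,205),(470,37),(490,388),(320,90),(600,78),(320,322),(640,310)]
P=np.array([ptz(f,225+u/5,180+v/5,.130 if v<250 else .125)[:2] for u,v in pts])
A=np.c_[2*P,np.ones(len(P))];x=np.linalg.lstsq(A,(P**2).sum(1),rcond=None)[0]
print("gasket",x[:2],np.sqrt(x[2]+x[0]**2+x[1]**2)); print(np.hypot(*(P-x[:2]).T).round(3))
E
```

```text
t 5.80 pos [0.4678 0.4057 0.0479] yaw 27.3 w 0.014 F [-5.   0.2  5.1] q6 0.04
  delta tool [ 0.0009 -0.0001  0.0007] twist 0.2
gasket [0.58996409 0.11631538] 0.11148515771584476
[0.112 0.112 0.113 0.114 0.109 0.113 0.111 0.107]
```

Call:
move_arm(
  steps=[0,0,0,0,0,0,0,0,0,0,0,0,0,0,0,0,-0.02,0,0,0,-0.05,0,0,0,-0.09,0,0,0,-0.13,0,0,0,-0.17,0,0,0,-0.21,0,0,0,-0.25,0,0,0,-0.25,0,0,0],
  fingers=0,
)

```text
time: 6.8
ee_pos: [0.4709, 0.4066, 0.3065]
eef_rot: [[0.015, 0.889, 0.458], [0.009, 0.457, -0.889], [-1.0, 0.017, -0.001]]
ft_force: [1.6, 0.3, 1.0]
gripper_width: 0.046
```

```bash
python3 - <<'E'
from h import *
go(.50,-.15,.32,0)
s=observe();f=grab_frame("wrist"); save(f,"w2.png"); f["s"]=s; np.save("pics/w2.npy",f,allow_pickle=True)
E
```

```text
t 6.80 pos [0.4709 0.4066 0.3065] yaw 27.2 w 0.046 F [1.6 0.3 1. ] q6 0.04
  delta tool [-0.0178 -0.2285  0.5083] twist 27.2
```

View pics/w2.png

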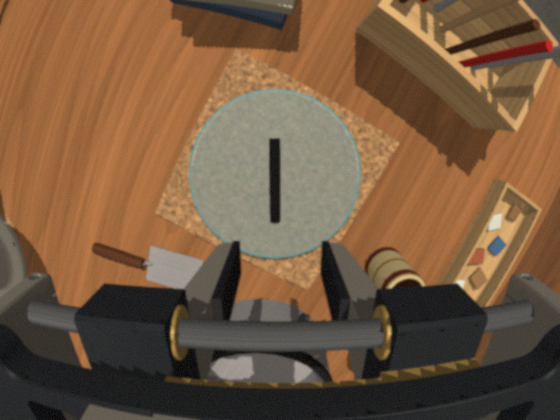

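Call:
move_arm(
  steps=[-0.018,-0.357,0.747,27,-0.018,-0.357,0.747,27,-0.018,-0.357,0.747,27,-0.018,-0.357,0.747,27,-0.018,-0.357,0.747,27,-0.018,-0.357,0.747,27,-0.018,-0.357,0.747,27,-0.018,-0.357,0.747,27,-0.018,-0.357,0.747,27,-0.018,-0.357,0.747,27,-0.018,-0.357,0.747,27,-0.018,-0.357,0.747,27],
)

```text
time: 7.85
ee_pos: [0.4813, -0.0968, 0.305]
eef_rot: [[-0.002, 1.0, 0.004], [0.001, 0.004, -1.0], [-1.0, -0.002, -0.001]]
ft_force: [0.6, -0.1, -0.6]
gripper_width: 0.0461
```

```bash
python3 - <<'E'
from h import *
go(.50,-.38,.32,0)
f=grab_frame("scene"); save(f,"scene2.png"); np.save("pics/scene2.npy",f,allow_pickle=True)
E
```

```text
t 7.85 pos [ 0.4813 -0.0968  0.305 ] yaw 0.2 w 0.046 F [ 0.6 -0.1 -0.6] q6 -0.45
  delta tool [-0.0153  0.0176  0.2832] twist 0.2
```

View pics/scene2.png

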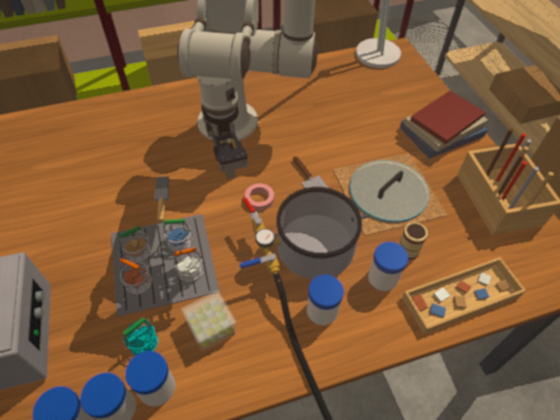

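Call:
move_arm(
  steps=[-0.015,0.018,0.283,0,-0.015,0.018,0.283,0,-0.015,0.018,0.283,0,-0.015,0.018,0.283,0,-0.015,0.018,0.283,0,-0.015,0.018,0.283,0,-0.015,0.018,0.283,0,-0.015,0.018,0.283,0,-0.015,0.018,0.283,0,-0.015,0.018,0.283,0],
)

```text
time: 8.73
ee_pos: [0.5012, -0.3769, 0.3201]
eef_rot: [[-0.001, 1.0, 0.004], [0.002, 0.004, -1.0], [-1.0, -0.001, -0.002]]
ft_force: [-0.7, 0.1, -0.2]
gripper_width: 0.0456
```

```bash
python3 - <<'E'
from h import *
go(.50,-.38,.32,0)
s=observe();f=grab_frame("wrist"); save(f,"w3.png"); f["s"]=s; np.save("pics/w3.npy",f,allow_pickle=True)
E
```

```text
t 8.73 pos [ 0.5012 -0.3769  0.3201] yaw 0.2 w 0.046 F [-0.7  0.1 -0.2] q6 -0.84
  delta tool [ 0.0001 -0.0013  0.0031] twist 0.2
```

View pics/w3.png

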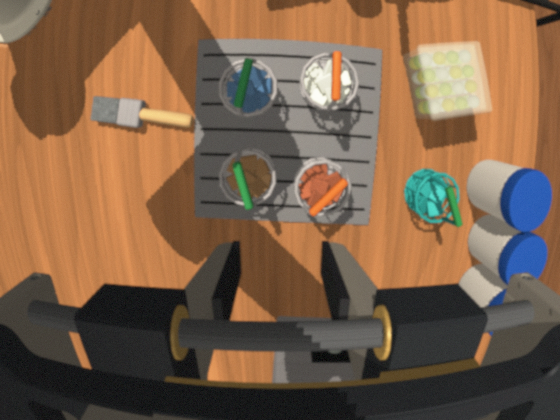

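```bash
python3 - <<'E'
from h import *
f=np.load("pics/w3.npy",allow_pickle=True).item()
save(f,"w3c.png",(190,30,390,230),4)
E
```

```text
(no output)
```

View pics/w3c.png

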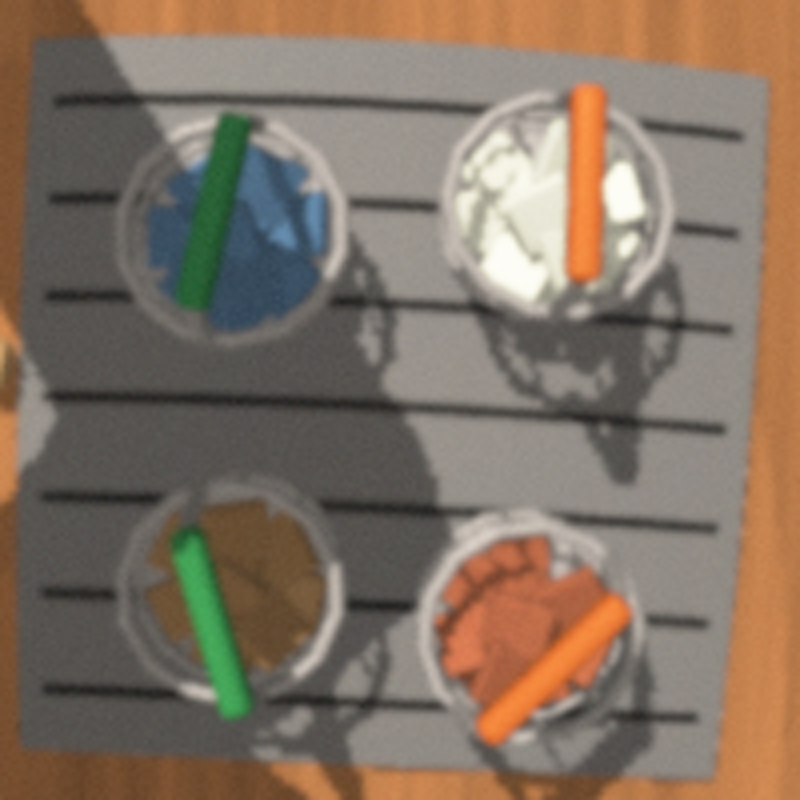

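```bash
cat > g3.py <<'E'
from h import *
f=np.load("pics/w3.npy",allow_pickle=True).item();s=f["s"]
for k,a,b in(("blue",(237,118),(193,308)),("white",(589,88),(584,280)),("brown",(188,532),(235,715)),("terra",(620,600),(487,738))):
    A=wptz(f,s,190+a[0]/4,30+a[1]/4,.108);B=wptz(f,s,190+b[0]/4,30+b[1]/4,.108);m=(A+B)/2
    y=np.degrees(np.arctan2(*(A-B)[1::-1]))
    print(k,m.round(4),"len",np.linalg.norm(A-B).round(3),"bar yaw",y.round(1)); go(m[0],m[1],.14,y-90)
E
python3 g3.py
```

```text
blue [ 0.4586 -0.2576  0.108 ] len 0.056 bar yaw 77.4
t 8.78 pos [ 0.5014 -0.3764  0.3207] yaw 0.3 w 0.046 F [ 0.2 -0.6 -0.2] q6 -0.84
  delta tool [ 0.1809 -0.042  -0.1188] twist 12.9
white [ 0.5624 -0.2478  0.108 ] len 0.056 bar yaw 88.8
t 8.78 pos [ 0.5014 -0.3764  0.3207] yaw 0.3 w 0.046 F [ 0.2 -0.6 -0.2] q6 -0.84
  delta tool [ 0.1808  0.0617 -0.1281] twist 1.5
brown [ 0.4568 -0.3755  0.108 ] len 0.055 bar yaw 103.1
t 8.78 pos [ 0.5014 -0.3764  0.3207] yaw 0.3 w 0.046 F [ 0.2 -0.6 -0.2] q6 -0.84
  delta tool [ 0.1807 -0.0445 -0.0009] twist -12.8
terra [ 0.5561 -0.3883  0.108 ] len 0.056 bar yaw 47.9
t 8.78 pos [ 0.5014 -0.3764  0.3207] yaw 0.3 w 0.046 F [ 0.2 -0.6 -0.2] q6 -0.84
  delta tool [0.1806 0.0547 0.0124] twist 42.4
```

Call:
move_arm(
  steps=[0.01,-0.03,-0.003,-7,0.05,-0.045,-0.003,-13,0.09,-0.045,-0.003,-13,0.125,-0.045,-0.003,-13,0.155,-0.045,-0.003,-13,0.18,-0.045,-0.003,-13,0.2,-0.045,-0.003,-13,0.21,-0.045,-0.003,-13,0.218,-0.045,-0.003,-13,0.22,-0.045,-0.003,-13,0.22,-0.045,-0.003,-13],
)

```text
time: 9.7
ee_pos: [0.4568, -0.3749, 0.1021]
eef_rot: [[0.001, 0.973, 0.23], [-0.001, 0.23, -0.973], [-1.0, 0.0, 0.001]]
ft_force: [-0.0, -0.0, 0.2]
gripper_width: 0.046
```

```bash
python3 - <<'E'
from h import *
go(.4565,-.373,.101,13)
s=observe();f=grab_frame("wrist"); save(f,"w4.png")
E
```

```text
t 9.70 pos [ 0.4568 -0.3749  0.1021] yaw 13.3 w 0.046 F [-0.  -0.   0.2] q6 -1.12
  delta tool [ 0.0011  0.0002 -0.0019] twist 0.3
```

View pics/w4.png

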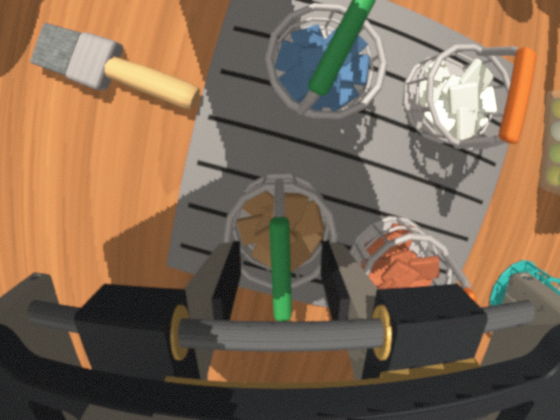

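Call:
move_arm(
  steps=[0,0,0,0,0,0,0,0,0,0,0,0,0,0,0,0,0,0,0,0,-0.015,0,0,0,-0.045,0,0,0,-0.08,0,0,0,-0.115,0,0,0,-0.145,0,0,0,-0.165,0,0,0,-0.17,0,0,0],
  fingers=-1,
)

```text
time: 10.75
ee_pos: [0.4575, -0.3764, 0.276]
eef_rot: [[0.005, 0.973, 0.229], [-0.006, 0.229, -0.973], [-1.0, 0.003, 0.006]]
ft_force: [0.7, -0.2, -1.9]
gripper_width: 0.0099
```

```bash
python3 - <<'E'
from h import *
go(.5895,.1745,.27,0)
E
```

```text
t 10.75 pos [ 0.4575 -0.3764  0.276 ] yaw 13.2 w 0.010 F [ 0.7 -0.2 -1.9] q6 -1.12
  delta tool [ 0.0035  0.2546 -0.5061] twist 13.2
```

Call:
move_arm(
  steps=[0.003,0.008,-0.015,13,0.003,0.022,-0.045,13,0.003,0.04,-0.08,13,0.003,0.058,-0.115,13,0.003,0.076,-0.15,13,0.003,0.094,-0.185,13,0.003,0.112,-0.22,13,0.003,0.13,-0.257,13,0.003,0.148,-0.293,13,0.003,0.166,-0.33,13,0.003,0.184,-0.366,13,0.003,0.202,-0.402,13],
)

```text
time: 11.75
ee_pos: [0.5601, 0.0646, 0.2663]
eef_rot: [[-0.003, 1.0, 0.004], [0.0, 0.004, -1.0], [-1.0, -0.003, -0.0]]
ft_force: [0.4, -0.1, -1.8]
gripper_width: 0.01
```

```bash
python3 - <<'E'
from h import *
go(.5895,.1745,.27,0)
E
```

```text
t 11.75 pos [0.5601 0.0646 0.2663] yaw 0.2 w 0.010 F [ 0.4 -0.1 -1.8] q6 -0.10
  delta tool [-0.0037  0.0298 -0.1097] twist 0.2
```

Call:
move_arm(
  steps=[-0.004,0.009,-0.033,0,-0.004,0.017,-0.063,0,-0.004,0.024,-0.088,0,-0.004,0.028,-0.103,0,-0.004,0.03,-0.109,0,-0.004,0.03,-0.11,0,-0.004,0.03,-0.11,0,-0.004,0.03,-0.11,0],
)

```text
time: 12.42
ee_pos: [0.5904, 0.1712, 0.2721]
eef_rot: [[-0.001, 1.0, 0.002], [-0.001, 0.002, -1.0], [-1.0, -0.001, 0.001]]
ft_force: [-0.2, 0.4, -1.4]
gripper_width: 0.0096
```

```bash
python3 - <<'E'
from h import *
go(.5895,.1745,.27,0)
s=observe();f=grab_frame("wrist"); save(f,"w5.png"); f["s"]=s; np.save("pics/w5.npy",f,allow_pickle=True)
f=grab_frame("side"); save(f,"side5.png",(180,100,400,300),3)
E
```

```text
t 12.42 pos [0.5904 0.1712 0.2721] yaw 0.1 w 0.010 F [-0.2  0.4 -1.4] q6 0.08
  delta tool [ 0.0021 -0.0009 -0.0033] twist 0.1
```

View pics/w5.png

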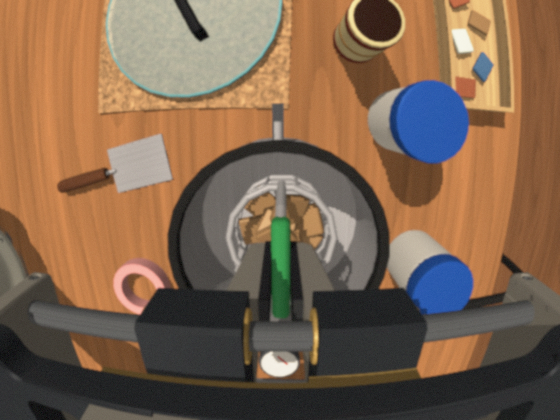

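View pics/side5.png

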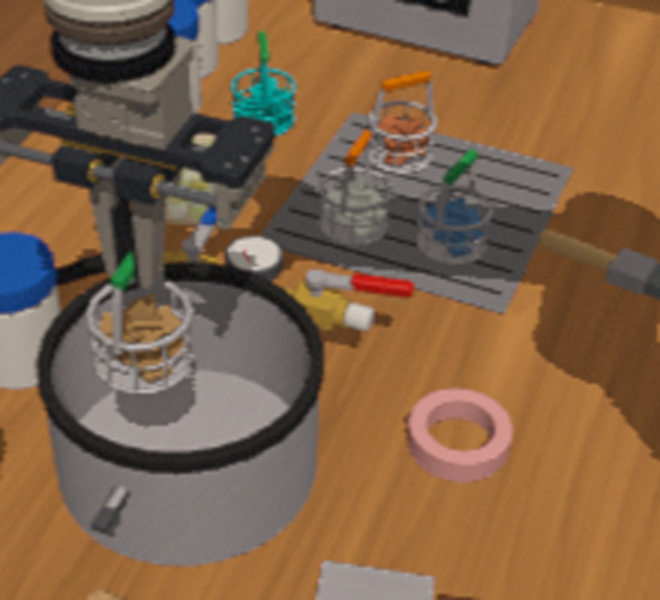

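```bash
python3 - <<'E'
from h import *
f=np.load("pics/w5.npy",allow_pickle=True).item();s=f["s"]
print(wptz(f,s,280.5,218,.280), wptz(f,s,280.5,318,.280), s["ee_pos"])
P=[];
for a in [(279,139),(168,240),(390,240),(186,190),(373,190),(220,155),(338,155)]: P.append(wptz(f,s,*a,.13)[:2])
P=np.array(P);A=np.c_[2*P,np.ones(len(P))];x=np.linalg.lstsq(A,(P**2).sum(1),rcond=None)[0]
print("gasket",x[:2],np.sqrt(x[2]+x[0]**2+x[1]**2),np.hypot(*(P-x[:2]).T).round(3))
d=grab_frame("scene")
E
```

```text
[0.58947604 0.2016402  0.28      ] [0.58967356 0.14514763 0.28      ] [0.59041035 0.17116036 0.27210109]
gasket [0.58828642 0.11613166] 0.1132931852499691 [0.114 0.114 0.114 0.112 0.112 0.114 0.114]
```

Call:
move_arm(
  steps=[0.02,0,-0.001,0,0.05,0,-0.001,0,0.08,0,-0.001,0,0.11,0,-0.001,0,0.135,0,-0.001,0,0.15,0,-0.001,0,0.16,0,-0.001,0,0.166,0,-0.001,0,0.169,0,-0.001,0,0.169,0,-0.001,0],
)

```text
time: 13.4
ee_pos: [0.5931, 0.1732, 0.1098]
eef_rot: [[0.005, 1.0, 0.004], [-0.0, 0.004, -1.0], [-1.0, 0.005, 0.0]]
ft_force: [-9.3, -2.3, 22.3]
gripper_width: 0.0097
```

```bash
python3 - <<'E'
from h import *
go(.5895,.1725,.104,0)
E
```

```text
t 13.40 pos [0.5931 0.1732 0.1098] yaw 0.2 w 0.010 F [-9.3 -2.3 22.3] q6 0.09
  delta tool [ 0.0058 -0.0036  0.0006] twist 0.2
```

Call:
move_arm(
  steps=[-0.004,0,0,0,-0.006,0,0,0,-0.006,0,0,0],
)

```text
time: 13.65
ee_pos: [0.5914, 0.1734, 0.1105]
eef_rot: [[0.002, 1.0, 0.004], [0.0, 0.004, -1.0], [-1.0, 0.002, -0.0]]
ft_force: [-0.7, -0.1, -2.0]
gripper_width: 0.0091
```

```bash
python3 - <<'E'
from h import *
go(.5895,.1725,.104,0)
f=grab_frame("side"); save(f,"side6.png",(180,130,300,300),4)
f=grab_frame("scene"); save(f,"scene6.png",(240,150,400,290),4)
f=grab_frame("wrist"); save(f,"w6.png")
E
```

```text
t 13.65 pos [0.5914 0.1734 0.1105] yaw 0.2 w 0.009 F [-0.7 -0.1 -2. ] q6 0.09
  delta tool [ 0.0065 -0.0019  0.0009] twist 0.2
```

View pics/side6.png

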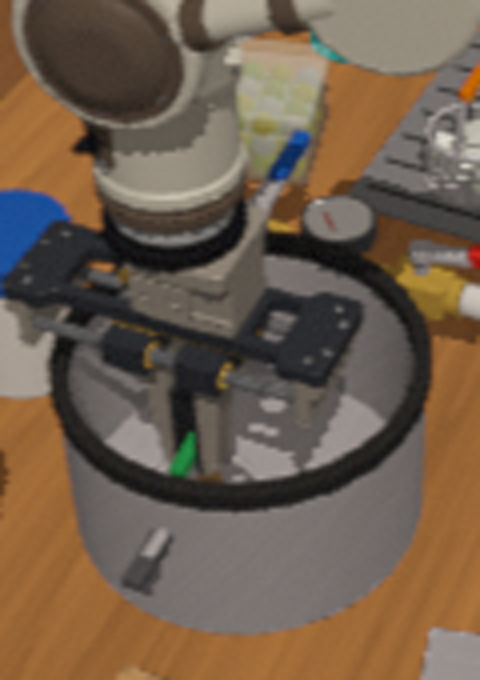

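View pics/scene6.png

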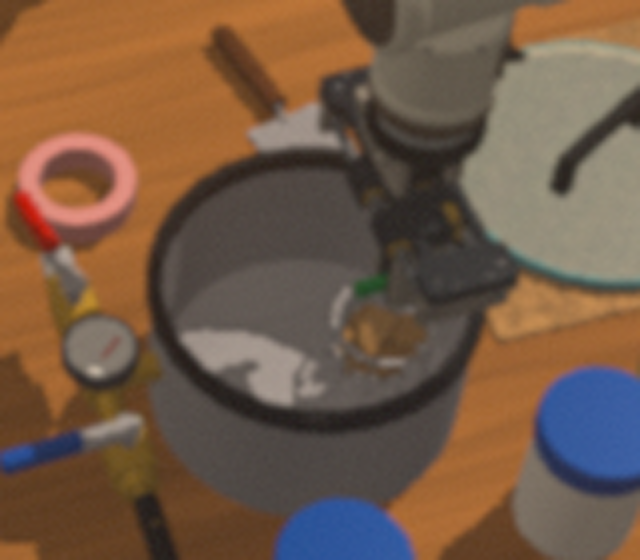

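View pics/w6.png

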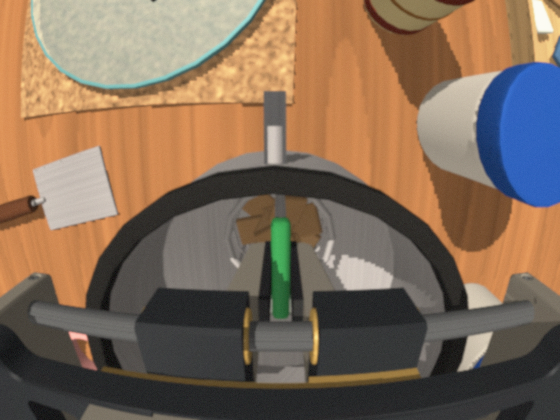

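```bash
python3 - <<'E'
from h import *
f=np.load("pics/scene2.npy",allow_pickle=True).item()
for u,v in[(300,230),(310,225),(320,235),(330,240),(340,225),(345,232),(320,215)]: print(u,v,pt(f,u,v).round(4))
for u,v in[(230,100),(120,100),(400,330),(380,195)]: print('bench',pt(f,u,v).round(4))
f=grab_frame("scene"); 
for u,v in[(331,220),(329,222),(335,218)]: print('bar',pt(f,u,v).round(4))
go(0,0,0,0)
E
```

```text
300 230 [0.5273 0.0892 0.0076]
310 225 [0.5185 0.1238 0.0064]
320 235 [0.5603 0.1397 0.0054]
330 240 [0.5858 0.161  0.0059]
340 225 [0.5452 0.2089 0.0062]
345 232 [0.5741 0.2126 0.0081]
320 215 [0.4934 0.1651 0.0071]
bench [ 0.5155 -0.08    0.525 ]
bench [-0.2317 -0.3501 -0.0012]
bench [0.8941 0.2317 0.0014]
bench [0.4933 0.3591 0.0307]
bar [0.5877 0.1524 0.1112]
bar [0.5914 0.1452 0.1098]
bar [0.5858 0.1647 0.1129]
t 13.85 pos [0.5906 0.1735 0.1095] yaw 0.2 w 0.009 F [-1.5 -0.8  1.9] q6 0.09
  delta tool [ 0.1095 -0.5913  0.1712] twist 0.2
```

Call:
move_arm(
  steps=[0,0,0,0,0,0,0,0,0,0,0,0,0,0,0,0,-0.015,0,0,0,-0.045,0,0,0,-0.08,0,0,0,-0.12,0,0,0,-0.16,0,0,0,-0.2,0,0,0,-0.2,0,0,0],
  fingers=-0.3,
)

```text
time: 14.77
ee_pos: [0.5941, 0.1741, 0.3201]
eef_rot: [[0.017, 1.0, 0.004], [0.002, 0.004, -1.0], [-1.0, 0.017, -0.002]]
ft_force: [0.8, -0.2, 0.6]
gripper_width: 0.0321
```

```bash
python3 - <<'E'
from h import *
go(.555,-.387,.30,-42)
s=observe();f=grab_frame("wrist"); save(f,"w7.png"); f["s"]=s; np.save("pics/w7.npy",f,allow_pickle=True)
f=grab_frame("scene"); save(f,"scene7.png"); np.save("pics/scene7.npy",f,allow_pickle=True)
E
```

```text
t 14.77 pos [0.5941 0.1741 0.3201] yaw 0.2 w 0.032 F [ 0.8 -0.2  0.6] q6 0.09
  delta tool [ 0.0185 -0.0418  0.5609] twist 42.2
```

View pics/w7.png

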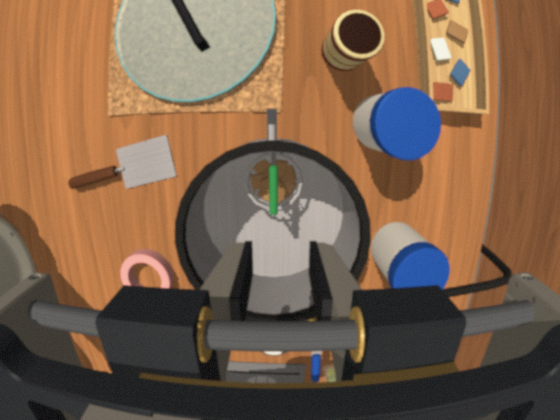

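View pics/scene7.png

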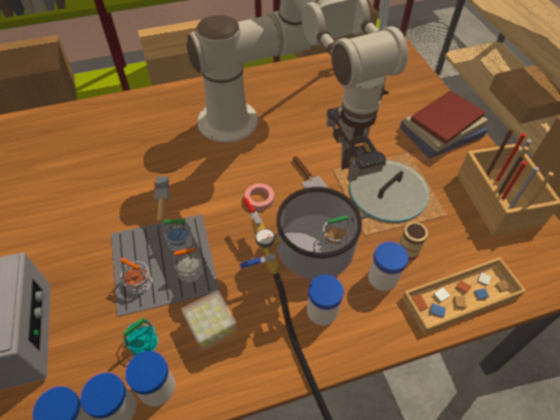

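```bash
python3 - <<'E'
from h import *
f=np.load("pics/w7.npy",allow_pickle=True).item();s=f["s"]
print("bar",(wptz(f,s,273.5,165,.111)+wptz(f,s,273.5,216,.111))/2)
save(f,"w7c.png",(165,130,385,330),3)
E
```

```text
bar [0.58881288 0.17046572 0.111     ]
```

Call:
move_arm(
  steps=[0.018,-0.003,0.03,3,0.018,-0.042,0.561,42,0.018,-0.042,0.561,42,0.018,-0.042,0.561,42,0.018,-0.042,0.561,42,0.018,-0.042,0.561,42,0.018,-0.042,0.561,42,0.018,-0.042,0.561,42,0.018,-0.042,0.561,42,0.018,-0.042,0.561,42,0.018,-0.042,0.561,42,0.018,-0.042,0.561,42],
)

```text
time: 15.87
ee_pos: [0.5545, -0.315, 0.2885]
eef_rot: [[-0.003, 0.746, -0.666], [0.003, -0.666, -0.746], [-1.0, -0.004, 0.0]]
ft_force: [0.0, -0.8, 0.6]
gripper_width: 0.0322
```

View pics/w7c.png

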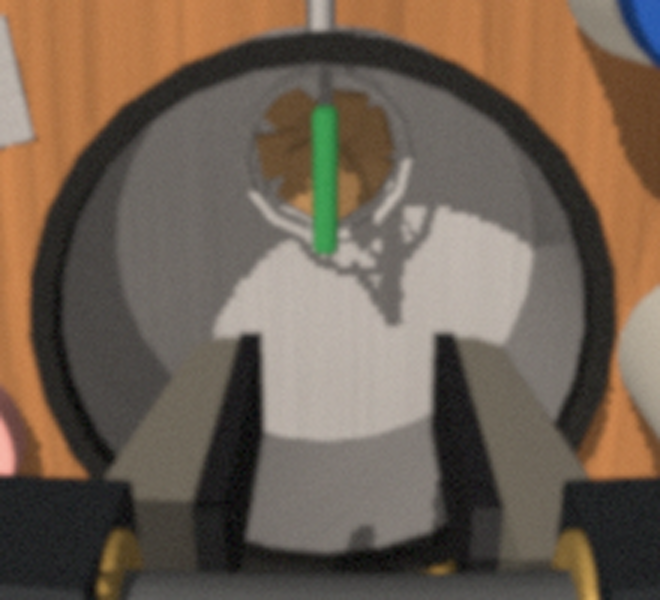

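```bash
python3 - <<'E'
from h import *
go(.555,-.387,.22,-43)
E
```

```text
t 15.87 pos [ 0.5545 -0.315   0.2885] yaw -41.8 w 0.032 F [ 0.  -0.8  0.6] q6 0.02
  delta tool [0.0683 0.0486 0.0534] twist 1.2
```

Call:
move_arm(
  steps=[0.03,0.025,0.026,1,0.06,0.049,0.053,1,0.068,0.049,0.053,1,0.068,0.049,0.053,1,0.068,0.049,0.053,1],
)

```text
time: 16.28
ee_pos: [0.5563, -0.3843, 0.2207]
eef_rot: [[-0.003, 0.734, -0.679], [0.004, -0.679, -0.734], [-1.0, -0.006, -0.001]]
ft_force: [-0.3, -0.6, 1.0]
gripper_width: 0.0323
```

```bash
python3 - <<'E'
from h import *
go(.555,-.387,.101,-43)
s=observe();f=grab_frame("wrist"); save(f,"w8.png"); f["s"]=s; np.save("pics/w8.npy",f,allow_pickle=True)
f=np.load("pics/w7.npy",allow_pickle=True).item();s=f["s"]
P=np.array([wptz(f,s,165+u/3,130+v/3,.13)[:2] for u,v in[(33,300),(613,300),(322,32),(70,180),(570,180),(150,95),(500,95),(60,420)]])
A=np.c_[2*P,np.ones(len(P))];x=np.linalg.lstsq(A,(P**2).sum(1),rcond=None)[0]
print("gasket",x[:2],np.sqrt(x[2]+x[0]**2+x[1]**2),np.hypot(*(P-x[:2]).T).round(3))
E
```

```text
t 16.28 pos [ 0.5563 -0.3843  0.2207] yaw -42.8 w 0.032 F [-0.3 -0.6  1. ] q6 -0.04
  delta tool [0.1197 0.0016 0.0029] twist 0.2
gasket [0.58752429 0.11506765] 0.11190188687490911 [0.112 0.113 0.114 0.111 0.11  0.111 0.112 0.112]
```

View pics/w8.png

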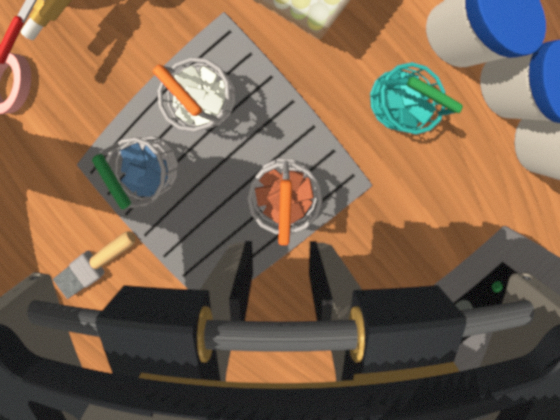

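```bash
python3 - <<'E'
from h import *
f=np.load("pics/w8.npy",allow_pickle=True).item();s=f["s"]
a=wptz(f,s,287,181,.109);b=wptz(f,s,284,244,.109);m=(a+b)/2
print(m,np.linalg.norm(a-b)); y=np.degrees(np.arctan2(*(a-b)[1::-1]))
go(m[0],m[1],.1,y-90)
E
```

```text
[ 0.55676489 -0.38847823  0.109     ] 0.05613895346367697
t 16.33 pos [ 0.5573 -0.3843  0.2231] yaw -42.7 w 0.032 F [ 0.5 -0.6  0.6] q6 -0.04
  delta tool [0.1231 0.0026 0.0035] twist 2.4
```

Call:
move_arm(
  steps=[0.03,0.002,0.003,2,0.06,0.002,0.003,2,0.085,0.002,0.003,2,0.105,0.002,0.003,2,0.116,0.002,0.003,2,0.121,0.002,0.003,2,0.121,0.002,0.003,2,0.121,0.002,0.003,2],
)

```text
time: 17.0
ee_pos: [0.5577, -0.3896, 0.1045]
eef_rot: [[0.002, 0.71, -0.704], [-0.002, -0.704, -0.71], [-1.0, 0.003, -0.0]]
ft_force: [-0.5, -1.1, 0.9]
gripper_width: 0.0322
```

Call:
move_arm(
  steps=[0,0,0,0,0,0,0,0,0,0,0,0,0,0,0,0,0,0,0,0],
  fingers=-1,
)

```text
time: 17.42
ee_pos: [0.5567, -0.3894, 0.1033]
eef_rot: [[0.0, 0.71, -0.704], [-0.0, -0.704, -0.71], [-1.0, 0.0, -0.0]]
ft_force: [-1.4, 2.4, 4.2]
gripper_width: 0.0095
```

Call:
move_arm(
  steps=[-0.01,0,0,0,-0.03,0,0,0,-0.06,0,0,0,-0.09,0,0,0,-0.12,0,0,0,-0.15,0,0,0,-0.165,0,0,0,-0.17,0,0,0],
)

```text
time: 18.08
ee_pos: [0.5576, -0.3904, 0.2769]
eef_rot: [[0.005, 0.71, -0.704], [-0.005, -0.704, -0.71], [-1.0, 0.007, 0.0]]
ft_force: [-0.2, 0.0, -1.7]
gripper_width: 0.0097
```

```bash
python3 - <<'E'
from h import *
go(.647,.116,.28,0)
f=grab_frame("wrist"); save(f,"w9.png",(140,120,420,340),2)
E
```

```text
t 18.08 pos [ 0.5576 -0.3904  0.2769] yaw -44.8 w 0.010 F [-0.2  0.  -1.7] q6 -0.01
  delta tool [-0.005  -0.2932 -0.4225] twist -44.8
```

View pics/w9.png

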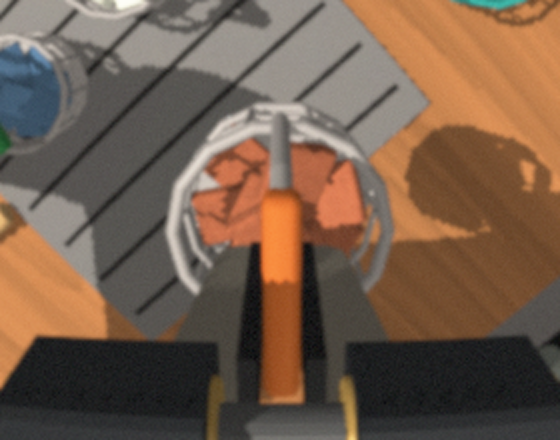

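Call:
move_arm(
  steps=[-0.005,-0.01,-0.015,0,-0.005,-0.026,-0.038,-5,-0.005,-0.046,-0.066,-10,-0.005,-0.066,-0.095,-15,-0.005,-0.086,-0.124,-20,-0.005,-0.106,-0.153,-25,-0.005,-0.126,-0.182,-30,-0.005,-0.146,-0.211,-35,-0.005,-0.166,-0.24,-40,-0.005,-0.186,-0.268,-45,-0.005,-0.206,-0.297,-45,-0.005,-0.226,-0.326,-45],
)

```text
time: 19.13
ee_pos: [0.6244, 0.0039, 0.2749]
eef_rot: [[-0.004, 1.0, 0.005], [0.001, 0.005, -1.0], [-1.0, -0.004, -0.001]]
ft_force: [-0.0, -0.3, -3.7]
gripper_width: 0.0096
```

```bash
python3 - <<'E'
from h import *
go(.647,.116,.28,0)
E
```

```text
t 19.13 pos [0.6244 0.0039 0.2749] yaw 0.3 w 0.010 F [-0.  -0.3 -3.7] q6 -0.19
  delta tool [-0.0051  0.0231 -0.112 ] twist 0.3
```

Call:
move_arm(
  steps=[-0.005,0.007,-0.033,0,-0.005,0.013,-0.063,0,-0.005,0.018,-0.088,0,-0.005,0.021,-0.103,0,-0.005,0.023,-0.11,0,-0.005,0.023,-0.112,0,-0.005,0.023,-0.112,0,-0.005,0.023,-0.112,0],
)

```text
time: 19.8
ee_pos: [0.6481, 0.112, 0.282]
eef_rot: [[-0.001, 1.0, 0.003], [-0.001, 0.003, -1.0], [-1.0, -0.001, 0.001]]
ft_force: [0.5, -0.2, -3.4]
gripper_width: 0.0099
```

```bash
python3 - <<'E'
from h import *
go(.647,.116,.109,0)
s=observe();f=grab_frame("wrist"); save(f,"w10.png"); f["s"]=s; np.save("pics/w10.npy",f,allow_pickle=True)
E
```

```text
t 19.80 pos [0.6481 0.112  0.282 ] yaw 0.2 w 0.010 F [ 0.5 -0.2 -3.4] q6 -0.01
  delta tool [ 0.173  -0.001  -0.0041] twist 0.2
```

View pics/w10.png

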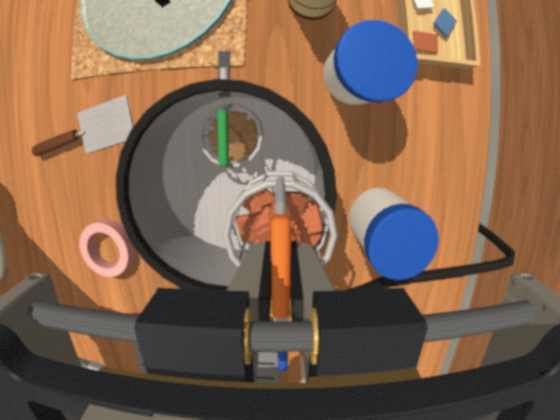

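Call:
move_arm(
  steps=[0.02,-0.001,0,0,0.05,-0.002,0,0,0.08,-0.002,0,0,0.11,-0.002,0,0,0.135,-0.002,0,0,0.15,-0.002,0,0,0.16,-0.002,0,0,0.166,-0.002,0,0,0.17,-0.002,0,0,0.17,-0.002,0,0,0.17,-0.002,0,0],
)

```text
time: 20.77
ee_pos: [0.6471, 0.1131, 0.1137]
eef_rot: [[0.002, 1.0, 0.004], [-0.0, 0.004, -1.0], [-1.0, 0.002, 0.0]]
ft_force: [-0.0, 0.1, -2.1]
gripper_width: 0.0101
```

```bash
python3 - <<'E'
from h import *
go(.647,.116,.109,0)
s=observe();f=grab_frame("wrist"); save(f,"w11.png"); f["s"]=s; np.save("pics/w11.npy",f,allow_pickle=True)
f=grab_frame("scene"); save(f,"scene11.png",(250,170,390,290),5)
E
```

```text
t 20.77 pos [0.6471 0.1131 0.1137] yaw 0.2 w 0.010 F [-0.   0.1 -2.1] q6 -0.01
  delta tool [ 0.0047 -0.0001 -0.0029] twist 0.2
```

View pics/scene11.png

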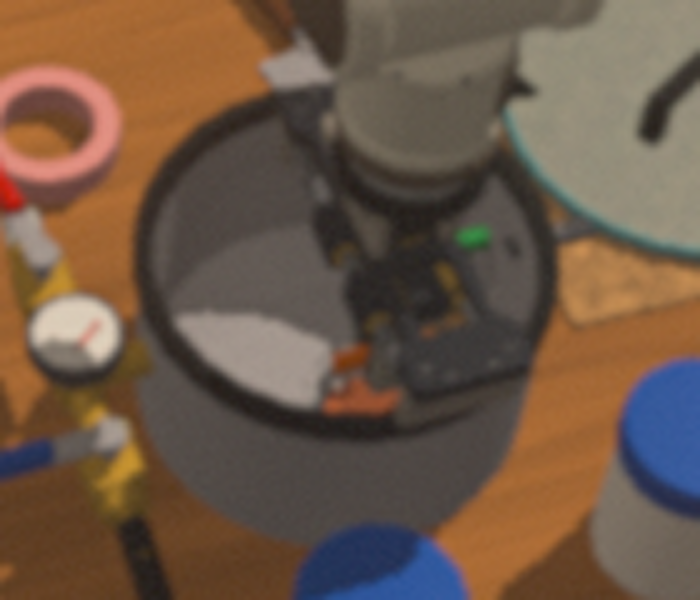

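Not yet in contact; lowering in small increments.

Call:
move_arm(
  steps=[0.002,0,0,0,0.004,0,0,0,0.006,0,0,0,0.006,0,0,0],
)

```text
time: 21.2
ee_pos: [0.6459, 0.1134, 0.1058]
eef_rot: [[-0.001, 1.0, 0.004], [0.0, 0.004, -1.0], [-1.0, -0.001, -0.0]]
ft_force: [0.3, 0.1, -2.3]
gripper_width: 0.0094
```

Call:
move_arm(
  steps=[0.001,0,0,0,0.002,0,0,0,0.002,0,0,0],
)

```text
time: 21.45
ee_pos: [0.6466, 0.1134, 0.1053]
eef_rot: [[0.001, 1.0, 0.004], [-0.0, 0.004, -1.0], [-1.0, 0.001, 0.0]]
ft_force: [-2.7, -0.0, 2.4]
gripper_width: 0.0096
```

Call:
move_arm(
  steps=[0,0,0,0,0,0,0,0,0,0,0,0,0,0,0,0,-0.015,0,0,0,-0.045,0,0,0,-0.08,0,0,0,-0.12,0,0,0,-0.16,0,0,0,-0.2,0,0,0,-0.2,0,0,0],
  fingers=-0.3,
)

```text
time: 22.37
ee_pos: [0.6499, 0.1134, 0.3156]
eef_rot: [[0.017, 1.0, 0.004], [-0.0, 0.004, -1.0], [-1.0, 0.017, 0.0]]
ft_force: [0.7, -0.2, 1.8]
gripper_width: 0.0323
```

```bash
python3 - <<'E'
from h import *
go(.458,-.256,.26,-12)
s=observe();f=grab_frame("wrist"); save(f,"w12.png"); f["s"]=s; np.save("pics/w12.npy",f,allow_pickle=True)
f=grab_frame("scene"); save(f,"scene12.png",(250,170,390,290),5);np.save("pics/scene12.npy",f,allow_pickle=True)
E
```

```text
t 22.37 pos [0.6499 0.1134 0.3156] yaw 0.2 w 0.032 F [ 0.7 -0.2  1.8] q6 -0.01
  delta tool [ 0.0523 -0.1944  0.3686] twist 12.2
```

View pics/w12.png

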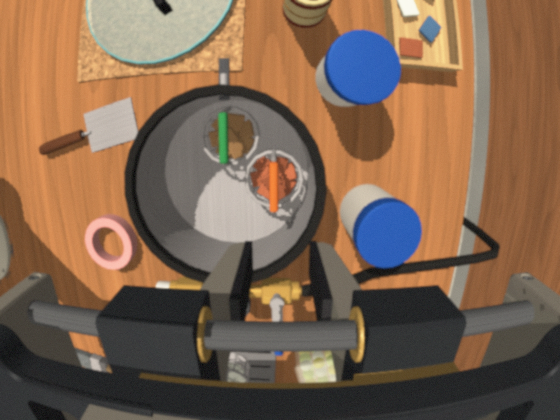

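View pics/scene12.png

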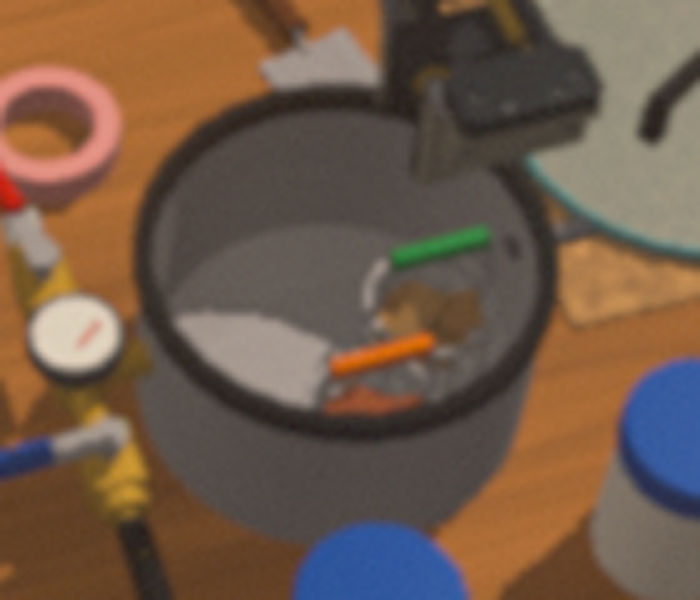

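```bash
python3 - <<'E'
from h import *
f=np.load("pics/scene12.npy",allow_pickle=True).item()
for n,u,v in(("g",440,246),("g",420,252),("g",470,240),("o",380,356),("o",360,361),("o",410,348)):
    a,b=250+u/5,170+v/5; print(n,pt(f,round(a),round(b)).round(4), ptz(f,a,b,.111).round(4))
for n,(a,b) in dict(g=((390,257),(488,236)),o=((333,367),(432,340))).items():
    print(n,(ptz(f,250+a[0]/5,170+a[1]/5,.109)+ptz(f,250+b[0]/5,170+b[1]/5,.109))/2)
f=np.load("pics/w12.npy",allow_pickle=True).item();s=f["s"]
print("brown",(wptz(f,s,223,112,.111)+wptz(f,s,223.5,164,.111))/2,"terra",(wptz(f,s,273,160,.111)+wptz(f,s,275,213,.111))/2)
P=np.array([wptz(f,s,u,v,.13)[:2] for u,v in[(126,180),(326,180),(225,86),(140,130),(310,128),(180,95),(275,97),(140,235),(175,270)]])
A=np.c_[2*P,np.ones(len(P))];x=np.linalg.lstsq(A,(P**2).sum(1),rcond=None)[0]
print("gasket",x[:2],np.sqrt(x[2]+x[0]**2+x[1]**2),np.hypot(*(P-x[:2]).T).round(3))
E
```

```text
g [0.59   0.172  0.1107] [0.5909 0.1717 0.111 ]
g [0.5898 0.1604 0.1105] [0.5913 0.1598 0.111 ]
g [0.5901 0.19   0.1079] [0.592  0.1888 0.111 ]
o [0.6464 0.1151 0.1097] [0.6477 0.1144 0.111 ]
o [0.6466 0.1036 0.1105] [0.6475 0.1033 0.111 ]
o [0.6469 0.1321 0.1074] [0.6478 0.1313 0.111 ]
g [0.58972313 0.17186978 0.109     ]
o [0.64545605 0.11701627 0.109     ]
brown [0.58901334 0.17049051 0.111     ] terra [0.64536284 0.11499857 0.111     ]
gasket [0.5891078  0.11407756] 0.11404598457803673 [0.114 0.113 0.112 0.115 0.116 0.114 0.115 0.114 0.114]
```

Call:
move_arm(
  steps=[0,-0.015,0.03,3,0.03,-0.194,0.369,12,0.03,-0.194,0.369,12,0.03,-0.194,0.369,12,0.03,-0.194,0.369,12,0.03,-0.194,0.369,12,0.052,-0.194,0.369,12,0.052,-0.194,0.369,12,0.052,-0.194,0.369,12,0.052,-0.194,0.369,12,0.052,-0.194,0.369,12,0.052,-0.194,0.369,12],
)

```text
time: 23.47
ee_pos: [0.4513, -0.2579, 0.2495]
eef_rot: [[-0.004, 0.978, -0.209], [0.003, -0.209, -0.978], [-1.0, -0.004, -0.002]]
ft_force: [0.1, 0.9, 0.2]
gripper_width: 0.0318
```

```bash
python3 - <<'E'
from h import *
go(.458,-.256,.11,-12)
s=observe();f=grab_frame("wrist"); save(f,"w13.png"); f["s"]=s; np.save("pics/w13.npy",f,allow_pickle=True)
E
```

```text
t 23.47 pos [ 0.4513 -0.2579  0.2495] yaw -12.0 w 0.032 F [0.1 0.9 0.2] q6 -0.54
  delta tool [ 0.1395  0.0067 -0.003 ] twist -0.0
```

View pics/w13.png

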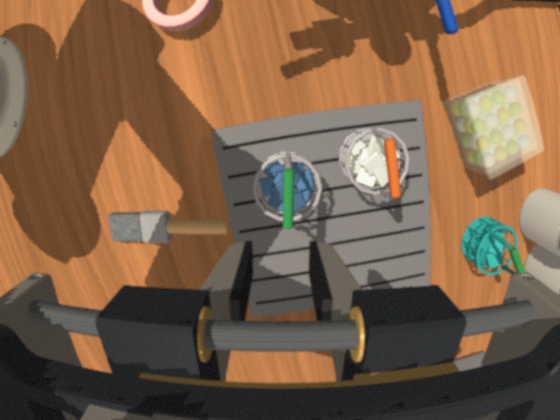

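```bash
python3 - <<'E'
from h import *
f=np.load("pics/w13.npy",allow_pickle=True).item();s=f["s"]
for A,B in(((289.5,168),(288.5,227)),((390,138),(395.5,198))):
    a=wptz(f,s,*A,.109);b=wptz(f,s,*B,.109);m=(a+b)/2
    y=np.degrees(np.arctan2(*(a-b)[1::-1])); print(m,np.linalg.norm(a-b),y)
    go(m[0],m[1],.103,y-90)
E
```

```text
[ 0.45867013 -0.2550935   0.109     ] 0.056766061943702005 77.43625101774437
t 23.52 pos [ 0.4526 -0.2564  0.2504] yaw -11.9 w 0.032 F [-0.2  0.  -0.3] q6 -0.54
  delta tool [ 0.1474  0.0061 -0.0022] twist 0.6
[ 0.56176092 -0.24674542  0.109     ] 0.05848754451716903 87.32950563146561
t 23.52 pos [ 0.4526 -0.2564  0.2504] yaw -11.9 w 0.032 F [-0.2  0.  -0.3] q6 -0.54
  delta tool [ 0.1472  0.1052 -0.0317] twist -9.3
```

Call:
move_arm(
  steps=[0.02,0,0,0,0.05,0,0,0,0.08,0,0,0,0.1,0,0,0,0.1,0,0,0,0.1,0,0,0],
)

```text
time: 24.02
ee_pos: [0.454, -0.2545, 0.1516]
eef_rot: [[-0.002, 0.979, -0.202], [0.002, -0.202, -0.979], [-1.0, -0.002, -0.002]]
ft_force: [1.0, 0.3, 0.1]
gripper_width: 0.0322
```

```bash
python3 - <<'E'
from h import *
go(.4587,-.2551,.103,-12.5)
E
```

```text
t 24.02 pos [ 0.454  -0.2545  0.1516] yaw -11.7 w 0.032 F [1.  0.3 0.1] q6 -0.54
  delta tool [ 0.0486  0.0049 -0.0002] twist 0.8
```

Call:
move_arm(
  steps=[0.012,0.004,0,1,0.03,0.004,0,1,0.042,0.004,0,1,0.048,0.004,0,1,0.049,0.004,0,1,0.049,0.004,0,1],
)

```text
time: 24.52
ee_pos: [0.4579, -0.2573, 0.1036]
eef_rot: [[0.0, 0.975, -0.221], [0.0, -0.221, -0.975], [-1.0, 0.0, -0.0]]
ft_force: [-0.7, -0.0, -0.6]
gripper_width: 0.0321
```

Call:
move_arm(
  steps=[0,0,0,0,0,0,0,0,0,0,0,0,0,0,0,0,0,0,0,0],
  fingers=-1,
)

```text
time: 24.93
ee_pos: [0.4581, -0.2576, 0.1041]
eef_rot: [[0.001, 0.975, -0.221], [-0.001, -0.221, -0.975], [-1.0, 0.001, 0.001]]
ft_force: [-0.6, -0.7, 1.0]
gripper_width: 0.0094
```

Call:
move_arm(
  steps=[-0.01,0,0,0,-0.03,0,0,0,-0.06,0,0,0,-0.09,0,0,0,-0.12,0,0,0,-0.15,0,0,0,-0.165,0,0,0,-0.17,0,0,0],
)

```text
time: 25.6
ee_pos: [0.4587, -0.2582, 0.2776]
eef_rot: [[0.005, 0.975, -0.221], [-0.004, -0.221, -0.975], [-1.0, 0.005, 0.003]]
ft_force: [0.4, 0.1, -2.1]
gripper_width: 0.0096
```

```bash
python3 - <<'E'
from h import *
go(.532,.113,.28,0)
f=grab_frame("wrist"); save(f,"w14.png",(140,120,420,340),2)
E
```

```text
t 25.60 pos [ 0.4587 -0.2582  0.2776] yaw -12.8 w 0.010 F [ 0.4  0.1 -2.1] q6 -0.52
  delta tool [-0.0036 -0.0105 -0.3782] twist -12.8
```

View pics/w14.png

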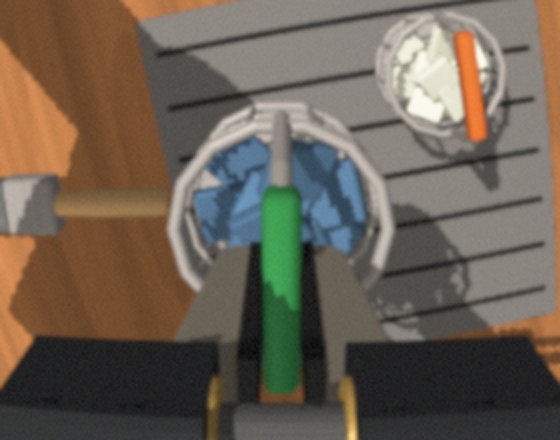

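Call:
move_arm(
  steps=[-0.004,-0.001,-0.015,-13,-0.004,-0.002,-0.045,-13,-0.004,-0.003,-0.08,-13,-0.004,-0.004,-0.115,-13,-0.004,-0.005,-0.15,-13,-0.004,-0.006,-0.187,-13,-0.004,-0.007,-0.223,-13,-0.004,-0.008,-0.26,-13,-0.004,-0.009,-0.295,-13,-0.004,-0.01,-0.325,-13,-0.004,-0.01,-0.35,-13,-0.004,-0.01,-0.368,-13],
)

```text
time: 26.65
ee_pos: [0.5282, 0.1063, 0.2752]
eef_rot: [[-0.004, 1.0, 0.006], [0.001, 0.006, -1.0], [-1.0, -0.004, -0.001]]
ft_force: [0.5, 0.4, -2.1]
gripper_width: 0.0098
```

Call:
move_arm(
  steps=[0,0,-0.005,0,0,0,-0.006,0,0,0,-0.006,0,0,0,-0.006,0],
)

```text
time: 26.98
ee_pos: [0.5289, 0.1087, 0.2768]
eef_rot: [[-0.001, 1.0, 0.003], [-0.0, 0.003, -1.0], [-1.0, -0.001, 0.0]]
ft_force: [-0.9, 0.3, -2.0]
gripper_width: 0.0094
```

```bash
python3 - <<'E'
from h import *
go(.532,.111,.28,0)
s=observe();f=grab_frame("wrist"); save(f,"w15.png"); f["s"]=s; np.save("pics/w15.npy",f,allow_pickle=True)
E
```

```text
t 26.98 pos [0.5289 0.1087 0.2768] yaw 0.2 w 0.009 F [-0.9  0.3 -2. ] q6 -0.02
  delta tool [-0.0032  0.0031 -0.0023] twist 0.2
```

View pics/w15.png

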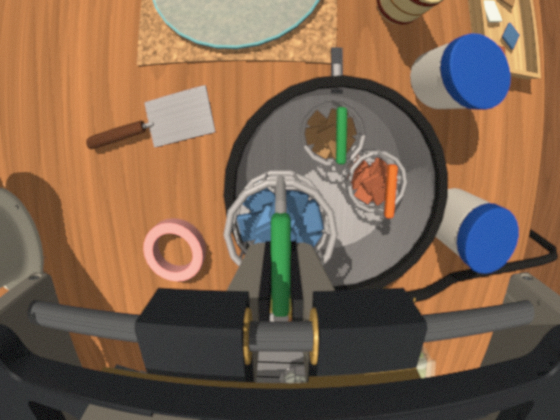

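Call:
move_arm(
  steps=[0.02,0.002,0,0,0.05,0.003,0,0,0.08,0.003,0,0,0.11,0.003,0,0,0.135,0.003,0,0,0.15,0.003,0,0,0.158,0.003,0,0,0.163,0.003,0,0,0.167,0.003,0,0,0.168,0.003,0,0,0.168,0.003,0,0],
)

```text
time: 27.95
ee_pos: [0.5329, 0.1097, 0.1103]
eef_rot: [[0.002, 1.0, 0.004], [-0.0, 0.004, -1.0], [-1.0, 0.002, 0.0]]
ft_force: [0.9, -0.7, -1.6]
gripper_width: 0.0098
```

Call:
move_arm(
  steps=[0.001,0,0,0,0.002,0,0,0,0.002,0,0,0],
)

```text
time: 28.2
ee_pos: [0.5325, 0.1099, 0.1078]
eef_rot: [[0.001, 1.0, 0.004], [-0.0, 0.004, -1.0], [-1.0, 0.001, 0.0]]
ft_force: [0.2, -0.3, -1.6]
gripper_width: 0.0098
```

Call:
move_arm(
  steps=[0.001,0,0,0,0.002,0,0,0,0.002,0,0,0],
)

```text
time: 28.45
ee_pos: [0.5326, 0.1099, 0.1061]
eef_rot: [[0.001, 1.0, 0.004], [0.0, 0.004, -1.0], [-1.0, 0.001, -0.0]]
ft_force: [-0.6, 0.2, 3.4]
gripper_width: 0.0095
```

Contact on the floor. I'll release it and go for white.

Call:
move_arm(
  steps=[0,0,0,0,0,0,0,0,0,0,0,0,0,0,0,0,-0.015,0,0,0,-0.045,0,0,0,-0.08,0,0,0,-0.12,0,0,0,-0.16,0,0,0,-0.19,0,0,0,-0.19,0,0,0],
  fingers=-0.3,
)

```text
time: 29.37
ee_pos: [0.5355, 0.1099, 0.3037]
eef_rot: [[0.014, 1.0, 0.004], [-0.0, 0.004, -1.0], [-1.0, 0.014, 0.0]]
ft_force: [0.4, 0.0, 1.1]
gripper_width: 0.0321
```

```bash
python3 - <<'E'
from h import *
go(.562,-.253,.25,-2)
s=observe();f=grab_frame("wrist"); save(f,"w16.png"); f["s"]=s; np.save("pics/w16.npy",f,allow_pickle=True)
E
```

```text
t 29.37 pos [0.5355 0.1099 0.3037] yaw 0.2 w 0.032 F [0.4 0.  1.1] q6 -0.02
  delta tool [0.0541 0.0242 0.3629] twist 2.2
```

View pics/w16.png

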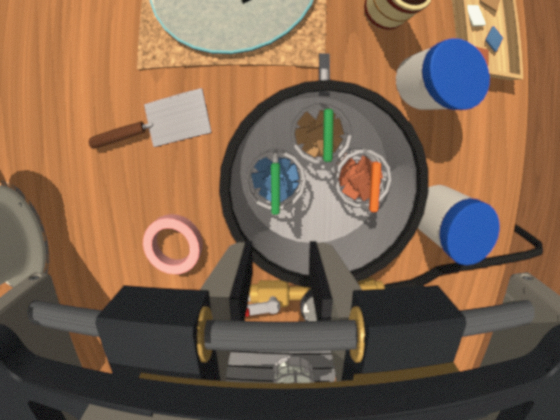

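Call:
move_arm(
  steps=[0,0.002,0.03,2,0.02,0.024,0.363,2,0.02,0.024,0.363,2,0.02,0.024,0.363,2,0.02,0.024,0.363,2,0.054,0.024,0.363,2,0.054,0.024,0.363,2,0.054,0.024,0.363,2,0.054,0.024,0.363,2,0.054,0.024,0.363,2,0.054,0.024,0.363,2,0.054,0.024,0.363,2],
)

```text
time: 30.42
ee_pos: [0.5572, -0.2523, 0.24]
eef_rot: [[-0.002, 1.0, -0.031], [0.002, -0.031, -1.0], [-1.0, -0.002, -0.002]]
ft_force: [0.3, -0.7, -0.5]
gripper_width: 0.0323
```

```bash
python3 - <<'E'
from h import *
go(.562,-.247,.103,-2)
s=observe();f=grab_frame("wrist"); save(f,"w17.png"); f["s"]=s; np.save("pics/w17.npy",f,allow_pickle=True)
E
```

```text
t 30.42 pos [ 0.5572 -0.2523  0.24  ] yaw -1.8 w 0.032 F [ 0.3 -0.7 -0.5] q6 -0.59
  delta tool [ 0.137   0.0049 -0.0051] twist 0.2
```

View pics/w17.png

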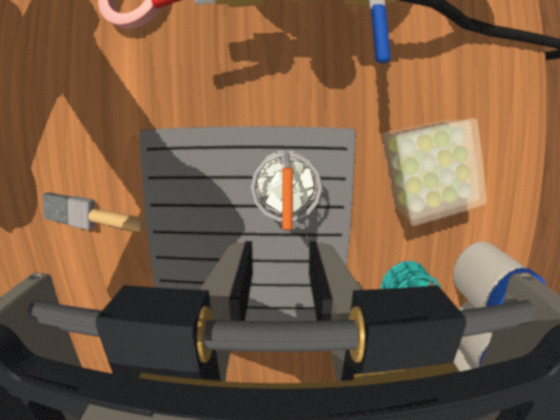

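Call:
move_arm(
  steps=[0.02,0.004,-0.003,0,0.05,0.005,-0.003,0,0.08,0.005,-0.003,0,0.105,0.005,-0.003,0,0.122,0.005,-0.003,0,0.132,0.005,-0.003,0,0.137,0.005,-0.003,0,0.137,0.005,-0.003,0,0.137,0.005,-0.003,0],
)

```text
time: 31.22
ee_pos: [0.5637, -0.2501, 0.1058]
eef_rot: [[0.002, 1.0, -0.03], [-0.001, -0.03, -1.0], [-1.0, 0.002, 0.001]]
ft_force: [-0.5, 0.5, 1.2]
gripper_width: 0.0319
```

Call:
move_arm(
  steps=[0,0,0,0,0,0,0,0,0,0,0,0,0,0,0,0,0,0,0,0],
  fingers=-1,
)

```text
time: 31.63
ee_pos: [0.5631, -0.2505, 0.1053]
eef_rot: [[0.001, 1.0, -0.031], [-0.001, -0.031, -1.0], [-1.0, 0.001, 0.001]]
ft_force: [-0.4, 0.7, 3.8]
gripper_width: 0.0098
```

Call:
move_arm(
  steps=[-0.01,0,0,0,-0.03,0,0,0,-0.06,0,0,0,-0.09,0,0,0,-0.12,0,0,0,-0.15,0,0,0,-0.165,0,0,0,-0.17,0,0,0],
)

```text
time: 32.3
ee_pos: [0.5639, -0.251, 0.2788]
eef_rot: [[0.005, 1.0, -0.031], [-0.004, -0.031, -1.0], [-1.0, 0.005, 0.003]]
ft_force: [1.3, -0.3, -1.3]
gripper_width: 0.0097
```

```bash
python3 - <<'E'
from h import *
go(.589,.056,.28,0)
f=grab_frame("wrist"); save(f,"w18.png",(140,120,420,340),2)
E
```

```text
t 32.30 pos [ 0.5639 -0.251   0.2788] yaw -1.8 w 0.010 F [ 1.3 -0.3 -1.3] q6 -0.58
  delta tool [-0.0022  0.0156 -0.3076] twist -1.8
```

View pics/w18.png

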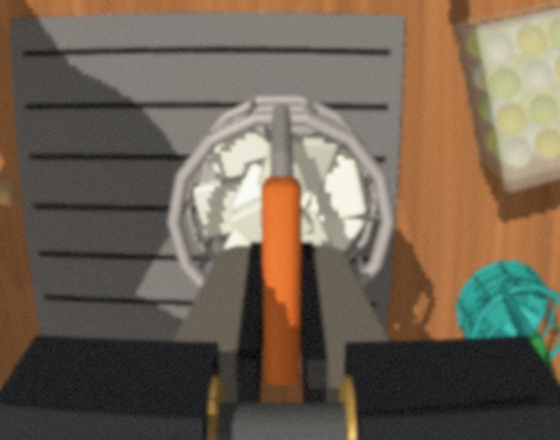

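Call:
move_arm(
  steps=[-0.003,0.001,-0.015,0,-0.003,0.002,-0.04,-1,-0.003,0.004,-0.07,-1,-0.003,0.006,-0.1,-2,-0.003,0.008,-0.13,-2,-0.003,0.01,-0.162,-2,-0.003,0.012,-0.195,-2,-0.003,0.014,-0.228,-2,-0.003,0.015,-0.258,-2,-0.003,0.015,-0.282,-2,-0.003,0.015,-0.297,-2,-0.003,0.015,-0.302,-2],
)

```text
time: 33.35
ee_pos: [0.5854, 0.0547, 0.275]
eef_rot: [[-0.005, 1.0, 0.007], [0.002, 0.007, -1.0], [-1.0, -0.005, -0.002]]
ft_force: [0.7, 0.5, -2.6]
gripper_width: 0.0098
```

Call:
move_arm(
  steps=[0,0,0,0,0,0,0,0,0,0,0,0],
)

```text
time: 33.6
ee_pos: [0.5868, 0.0503, 0.2767]
eef_rot: [[-0.001, 1.0, 0.003], [-0.0, 0.003, -1.0], [-1.0, -0.001, 0.0]]
ft_force: [-0.2, 0.3, -1.6]
gripper_width: 0.0096
```

```bash
python3 - <<'E'
from h import *
go(.589,.051,.28,0)
s=observe();f=grab_frame("wrist"); save(f,"w19.png"); f["s"]=s; np.save("pics/w19.npy",f,allow_pickle=True)
E
```

```text
t 33.60 pos [0.5868 0.0503 0.2767] yaw 0.2 w 0.010 F [-0.2  0.3 -1.6] q6 -0.12
  delta tool [-0.0033  0.0022 -0.0007] twist 0.2
```

View pics/w19.png

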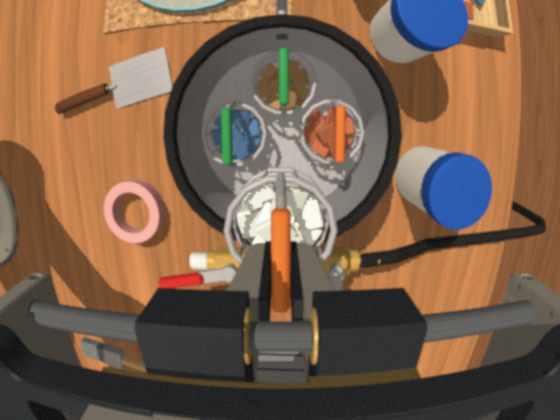

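```bash
python3 - <<'E'
from h import *
f=np.load("pics/w19.npy",allow_pickle=True).item();s=f["s"]
def m(a,b,h): return ((wptz(f,s,*a,h)+wptz(f,s,*b,h))/2).round(4)
print("white held",m((281,210),(281,310),.282)); print("brown",m((284,49),(284,104),.111),"blue",m((227,109),(227,163),.111),"terra",m((340,106),(340,161),.111))
P=np.array([wptz(f,s,u,v,.13)[:2] for u,v in[(165,130),(402,130),(283,16),(190,65),(375,63),(172,170),(395,165)]])
A=np.c_[2*P,np.ones(len(P))];x=np.linalg.lstsq(A,(P**2).sum(1),rcond=None)[0]
print("gasket",x[:2],np.sqrt(x[2]+x[0]**2+x[1]**2),np.hypot(*(P-x[:2]).T).round(3))
E
```

```text
white held [0.5862 0.0559 0.282 ]
brown [0.5887 0.1701 0.111 ] blue [0.5326 0.1113 0.111 ] terra [0.6443 0.1144 0.111 ]
gasket [0.58827267 0.11274771] 0.11253828853010217 [0.113 0.114 0.114 0.111 0.111 0.112 0.111]
```

Call:
move_arm(
  steps=[0.02,0.002,0,0,0.05,0.002,0,0,0.08,0.002,0,0,0.11,0.002,0,0,0.13,0.002,0,0,0.145,0.002,0,0,0.155,0.002,0,0,0.161,0.002,0,0,0.165,0.002,0,0,0.167,0.002,0,0,0.167,0.002,0,0],
)

```text
time: 34.57
ee_pos: [0.5896, 0.051, 0.111]
eef_rot: [[0.001, 1.0, 0.004], [-0.0, 0.004, -1.0], [-1.0, 0.001, 0.0]]
ft_force: [0.1, 0.1, -2.4]
gripper_width: 0.0093
```

Call:
move_arm(
  steps=[0.001,0,0,0,0.002,0,0,0,0.002,0,0,0],
)

```text
time: 34.82
ee_pos: [0.5894, 0.0512, 0.1089]
eef_rot: [[0.001, 1.0, 0.004], [-0.0, 0.004, -1.0], [-1.0, 0.001, 0.0]]
ft_force: [0.1, -0.3, -1.9]
gripper_width: 0.0097
```

Call:
move_arm(
  steps=[0.001,0,0,0,0.002,0,0,0,0.003,0,0,0,0.003,0,0,0],
)

```text
time: 35.15
ee_pos: [0.5898, 0.0512, 0.1074]
eef_rot: [[0.001, 1.0, 0.004], [-0.0, 0.004, -1.0], [-1.0, 0.001, 0.0]]
ft_force: [-4.0, -0.1, 7.0]
gripper_width: 0.0098
```

Call:
move_arm(
  steps=[0,0,0,0,0,0,0,0,0,0,0,0,0,0,0,0,-0.015,0,0,0,-0.045,0,0,0,-0.08,0,0,0,-0.12,0,0,0,-0.16,0,0.02,0,-0.2,0,0.06,0,-0.23,0,0.07,0,-0.23,0,0.07,0],
  fingers=-0.3,
)

```text
time: 36.15
ee_pos: [0.5916, -0.0222, 0.343]
eef_rot: [[0.011, 1.0, 0.001], [-0.004, 0.001, -1.0], [-1.0, 0.011, 0.004]]
ft_force: [0.3, -0.1, 1.0]
gripper_width: 0.0321
```

```bash
python3 - <<'E'
from h import *
go(.468,.405,.20,27)
s=observe();f=grab_frame("wrist"); save(f,"w20.png"); f["s"]=s; np.save("pics/w20.npy",f,allow_pickle=True)
f=grab_frame("scene"); save(f,"scene20.png",(230,160,390,290),5);np.save("pics/scene20.npy",f,allow_pickle=True)
E
```

```text
t 36.15 pos [ 0.5916 -0.0222  0.343 ] yaw 0.1 w 0.032 F [ 0.3 -0.1  1. ] q6 -0.24
  delta tool [ 0.14   -0.1247 -0.4279] twist -26.9
```

View pics/w20.png

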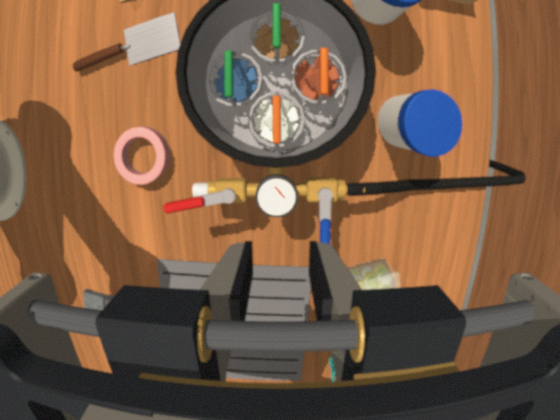

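View pics/scene20.png

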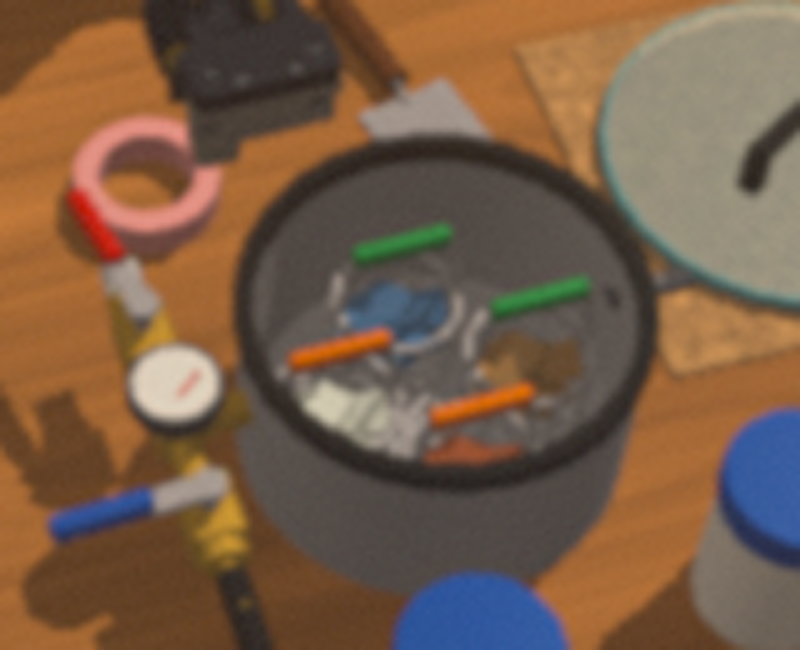

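```bash
python3 - <<'E'
from h import *
from scipy.optimize import least_squares
f=np.load("pics/scene20.npy",allow_pickle=True).item()
for n,u,v in(("blue",403,244),("brown",540,297),("white",340,350),("terra",482,404)):
    print(n,pt(f,round(230+u/5),round(160+v/5)).round(4))
def cloud(f):
    Z=f["range_z"];v,u=np.nonzero(Z>0);z=Z[v,u]
    c=np.stack([(u-f["cx"])/f["fx"]*z,(v-f["cy"])/f["fy"]*z,z],1)
    return (c-f["t"])@f["R"],f["img"][v,u].astype(int),u,v
def fit(P,r):
    w=least_squares(lambda q:np.hypot(P[:,0]-q[0],P[:,1]-q[1])-q[2],[.589,.116,r],loss='soft_l1',f_scale=.002);return w.x
for n,ff in(("scene",f),("side",grab_frame("side"))):
    X,C,u,v=cloud(ff)
    d=np.hypot(X[:,0]-.589,X[:,1]-.116)
    m=(abs(X[:,2]-.130)<.006)&(d>.09)&(d<.13)&(C.max(1)<80)
    print(n,m.sum(),fit(X[m],.108), np.median(X[m,2]))
    if n=="side": save(ff,"side20.png"); np.save("pics/side20.npy",ff,allow_pickle=True)
E
```

```text
blue [0.5345 0.1143 0.1089]
brown [0.5896 0.1723 0.11  ]
white [0.5903 0.0566 0.1088]
terra [0.647  0.1147 0.1108]
scene 826 [0.58935662 0.11409013 0.10831875] 0.12971511403283265
side 1130 [0.5876045  0.1177598  0.10852097] 0.12973372697417096
```

View pics/side20.png

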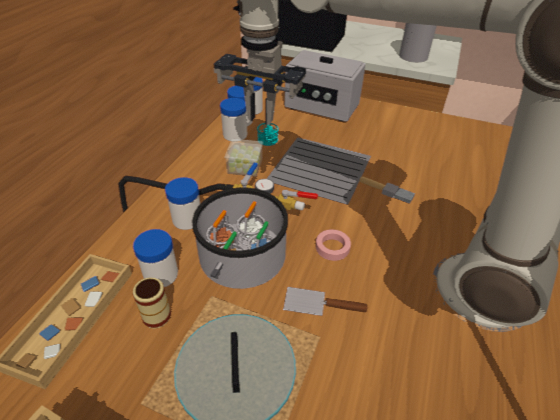

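Call:
move_arm(
  steps=[0.0,-0.01,-0.03,-5,0.02,-0.125,-0.428,-27,0.02,-0.125,-0.428,-27,0.02,-0.125,-0.428,-27,0.02,-0.125,-0.428,-27,0.02,-0.125,-0.428,-27,0.02,-0.125,-0.428,-27,0.04,-0.125,-0.428,-27,0.08,-0.125,-0.428,-27,0.12,-0.125,-0.428,-27,0.14,-0.125,-0.428,-27,0.14,-0.125,-0.428,-27],
  fingers=0,
)

```text
time: 37.3
ee_pos: [0.4614, 0.4052, 0.199]
eef_rot: [[-0.003, 0.888, 0.46], [-0.001, 0.46, -0.888], [-1.0, -0.003, -0.0]]
ft_force: [0.9, -0.2, -1.0]
gripper_width: 0.0458
```

```bash
python3 - <<'E'
from h import *
go(.468,.405,.20,27)
E
```

```text
t 37.30 pos [0.4614 0.4052 0.199 ] yaw 27.4 w 0.046 F [ 0.9 -0.2 -1. ] q6 0.05
  delta tool [-0.001   0.0058  0.0032] twist 0.4
```

Call:
move_arm(
  steps=[0,0.003,0,0,0,0.003,0,0,0,0.003,0,0],
)

```text
time: 37.55
ee_pos: [0.4666, 0.4045, 0.2024]
eef_rot: [[-0.001, 0.889, 0.458], [-0.001, 0.458, -0.889], [-1.0, -0.001, 0.0]]
ft_force: [0.9, -0.1, -0.3]
gripper_width: 0.0459
```

```bash
python3 - <<'E'
from h import *
go(.468,.405,.047,27)
s=observe();f=grab_frame("wrist"); save(f,"w21.png"); f["s"]=s; np.save("pics/w21.npy",f,allow_pickle=True)
E
```

```text
t 37.55 pos [0.4666 0.4045 0.2024] yaw 27.3 w 0.046 F [ 0.9 -0.1 -0.3] q6 0.04
  delta tool [0.1554 0.0016 0.0002] twist 0.3
```

View pics/w21.png

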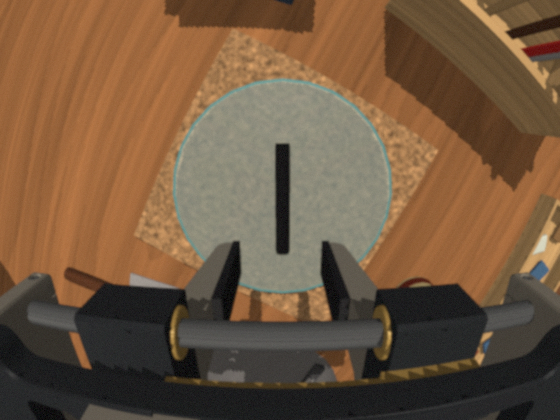

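```bash
python3 - <<'E'
from h import *
f=np.load("pics/w21.npy",allow_pickle=True).item(); s=f["s"]
a=wptz(f,s,282.5,144,.056);b=wptz(f,s,282.5,254,.056);m=(a+b)/2
print(m,np.linalg.norm(a-b))
pts=[(174,185),(391,188),(283,80),(283,293),(205,110),(362,112),(180,230),(385,232),(215,270)]
P=np.array([wptz(f,s,*p,.015)[:2] for p in pts])
A=np.c_[2*P,np.ones(len(P))];x=np.linalg.lstsq(A,(P**2).sum(1),rcond=None)[0]
print("lid c",x[:2],"r",np.sqrt(x[2]+x[0]**2+x[1]**2))
go(m[0],m[1],.048,27.2)
E
```

```text
[0.46745865 0.40500683 0.056     ] 0.1090974371560583
lid c [0.46943492 0.40291454] r 0.12273035659237516
t 37.60 pos [0.4675 0.4044 0.2038] yaw 27.2 w 0.046 F [0.6 0.1 0.2] q6 0.04
  delta tool [ 0.1558 -0.     -0.0006] twist 0.0
```

Aligned. I'll go down, grip and lift.

Call:
move_arm(
  steps=[0.02,0,0,0,0.05,0,0,0,0.08,0,0,0,0.11,0,0,0,0.13,0,0,0,0.145,0,0,0,0.152,0,0,0,0.154,0,0,0,0.154,0,0,0],
)

```text
time: 38.35
ee_pos: [0.4681, 0.4046, 0.0501]
eef_rot: [[0.002, 0.89, 0.457], [0.001, 0.457, -0.89], [-1.0, 0.002, -0.0]]
ft_force: [0.5, -0.1, 0.2]
gripper_width: 0.0461
```

Call:
move_arm(
  steps=[0,0,0,0,0,0,0,0,0,0,0,0,0,0,0,0,0,0,0,0,0,0,0,0],
  fingers=-1,
)

```text
time: 38.85
ee_pos: [0.4674, 0.405, 0.0493]
eef_rot: [[0.001, 0.889, 0.458], [0.001, 0.458, -0.889], [-1.0, 0.002, -0.0]]
ft_force: [-0.2, 0.3, 1.2]
gripper_width: 0.0133
```

Call:
move_arm(
  steps=[-0.01,0,0,0,-0.03,0,0,0,-0.06,0,0,0,-0.09,0,0,0,-0.12,0,0,0,-0.15,0,0,0,-0.18,0,0,0,-0.2,0,0,0,-0.205,0,0,0,-0.205,0,0,0],
)

```text
time: 39.68
ee_pos: [0.467, 0.4048, 0.2547]
eef_rot: [[0.001, 0.889, 0.458], [0.001, 0.458, -0.889], [-1.0, 0.001, -0.0]]
ft_force: [-0.6, -0.5, -7.4]
gripper_width: 0.0141
```

```bash
python3 - <<'E'
from h import *
go(.5885,.116,.25,27.2)
E
```

```text
t 39.68 pos [0.467  0.4048 0.2547] yaw 27.2 w 0.014 F [-0.6 -0.5 -7.4] q6 0.04
  delta tool [ 0.0046 -0.0242  0.3124] twist 0.0
```

Call:
move_arm(
  steps=[0,-0.001,0.012,0,0,-0.003,0.037,0,0,-0.005,0.067,0,0.002,-0.008,0.1,0,0.003,-0.01,0.134,0,0.004,-0.013,0.168,0,0.004,-0.016,0.202,0,0.004,-0.018,0.235,0,0.004,-0.021,0.265,0,0.004,-0.023,0.29,0,0.004,-0.024,0.307,0,0.004,-0.024,0.312,0],
)

```text
time: 40.68
ee_pos: [0.5876, 0.1125, 0.2463]
eef_rot: [[-0.005, 0.891, 0.454], [-0.002, 0.454, -0.891], [-1.0, -0.006, -0.001]]
ft_force: [0.8, 2.0, -7.9]
gripper_width: 0.014
```

Call:
move_arm(
  steps=[0,0,0,0,0,0,0,0,0,0,0,0,0,0,0,0],
)

```text
time: 41.02
ee_pos: [0.5876, 0.1175, 0.2493]
eef_rot: [[-0.001, 0.888, 0.459], [0.0, 0.459, -0.888], [-1.0, -0.001, -0.001]]
ft_force: [-0.6, 0.4, -6.4]
gripper_width: 0.0138
```

```bash
python3 - <<'E'
from h import *
go(.5885,.116,.18,27.2)
f=grab_frame("scene"); save(f,"scene22.png",(230,130,390,290),4);np.save("pics/scene22.npy",f,allow_pickle=True)
f=grab_frame("side"); save(f,"side22.png",(150,100,390,300),3)
E
```

```text
t 41.02 pos [0.5876 0.1175 0.2493] yaw 27.3 w 0.014 F [-0.6  0.4 -6.4] q6 -0.48
  delta tool [0.0693 0.0002 0.0018] twist 0.1
```

View pics/scene22.png

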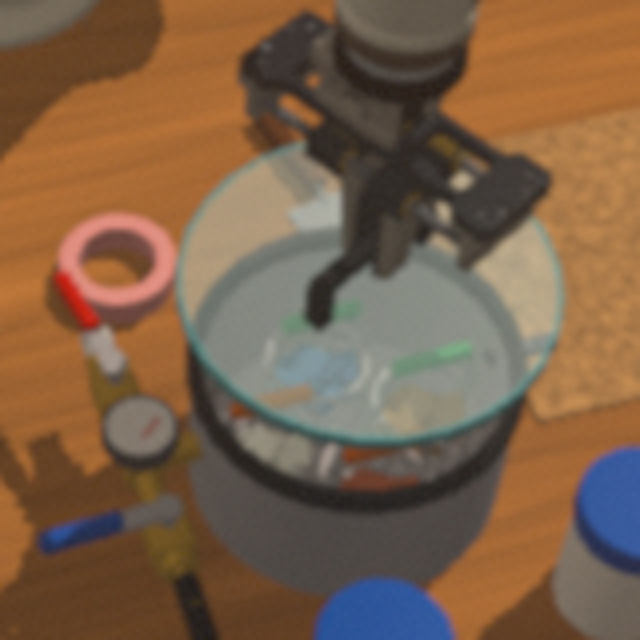

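View pics/side22.png

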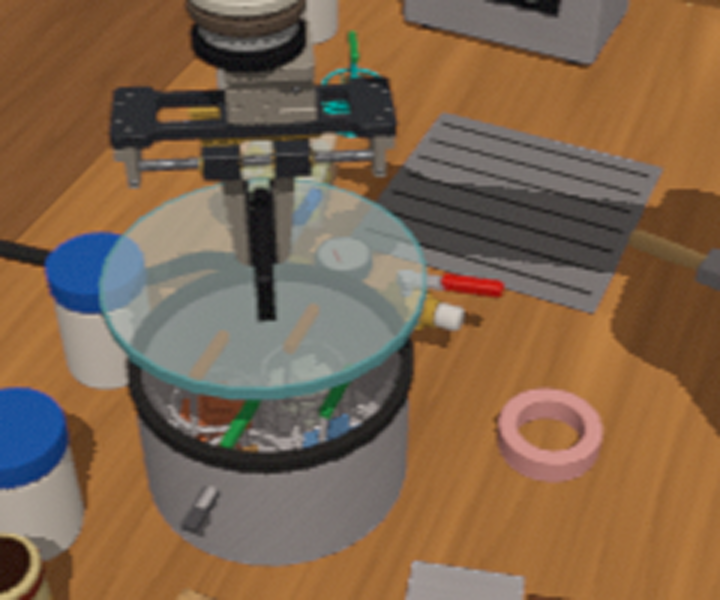

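```bash
python3 - <<'E'
from h import *
from scipy.optimize import least_squares
f=np.load("pics/scene22.npy",allow_pickle=True).item()
pts=[(178,270,.215),(564,295,.213),(200,355,.207),(270,415,.205),(360,440,.204),(450,428,.205),(530,375,.207),(210,205,.215),(255,160,.215),(550,235,.215)]
P=np.array([ptz(f,230+u/4,130+v/4,h)[:2] for u,v,h in pts])
r=least_squares(lambda q:np.hypot(*(P-q).T)-.122,[.588,.117]);print("lid scene",r.x,r.fun.round(4))
go(r.x[0],r.x[1],.2,27)
E
```

```text
lid scene [0.58468511 0.12074481] [ 0.0006 -0.0005  0.0018  0.0001 -0.0017 -0.003  -0.0029 -0.0059 -0.0029
 -0.001 ]
t 41.12 pos [0.5879 0.1172 0.2497] yaw 27.3 w 0.014 F [ 0.5  0.5 -7.6] q6 -0.48
  delta tool [ 0.0497 -0.0013 -0.0046] twist 0.3
```

Call:
move_arm(
  steps=[0.02,0,0.001,0,0.04,0,0.001,0,0.055,0,0.001,0,0.065,0,0.001,0,0.07,0,0.001,0,0.072,0,0.001,0,0.072,0,0.001,0],
)

```text
time: 41.7
ee_pos: [0.589, 0.1156, 0.1781]
eef_rot: [[0.001, 0.889, 0.458], [0.0, 0.458, -0.889], [-1.0, 0.0, 0.0]]
ft_force: [0.7, 0.0, -6.6]
gripper_width: 0.0138
```

```bash
python3 - <<'E'
from h import *
go(.5885,.116,.1763,27.2)
E
```

```text
t 41.70 pos [0.589  0.1156 0.1781] yaw 27.3 w 0.014 F [ 0.7  0.  -6.6] q6 -0.48
  delta tool [ 0.0018 -0.0003 -0.0006] twist 0.1
```

Call:
move_arm(
  steps=[0.001,0,0,0,0.002,0,0,0,0.003,0,0,0,0.003,0,0,0],
)

```text
time: 42.03
ee_pos: [0.5896, 0.1154, 0.1764]
eef_rot: [[0.002, 0.889, 0.458], [-0.0, 0.458, -0.889], [-1.0, 0.002, 0.001]]
ft_force: [-1.7, 0.9, -0.4]
gripper_width: 0.0138
```

```bash
python3 - <<'E'
from h import *
go(.5885,.116,.1763,27.2)
f=grab_frame("wrist"); save(f,"w23.png")
f=grab_frame("scene"); save(f,"scene23.png",(230,150,390,290),5);np.save("pics/scene23.npy",f,allow_pickle=True)
f=grab_frame("side"); save(f,"side23.png",(180,170,320,290),5)
E
```

```text
t 42.03 pos [0.5896 0.1154 0.1764] yaw 27.2 w 0.014 F [-1.7  0.9 -0.4] q6 -0.48
  delta tool [ 0.0001 -0.0007 -0.001 ] twist 0.0
```

View pics/scene23.png

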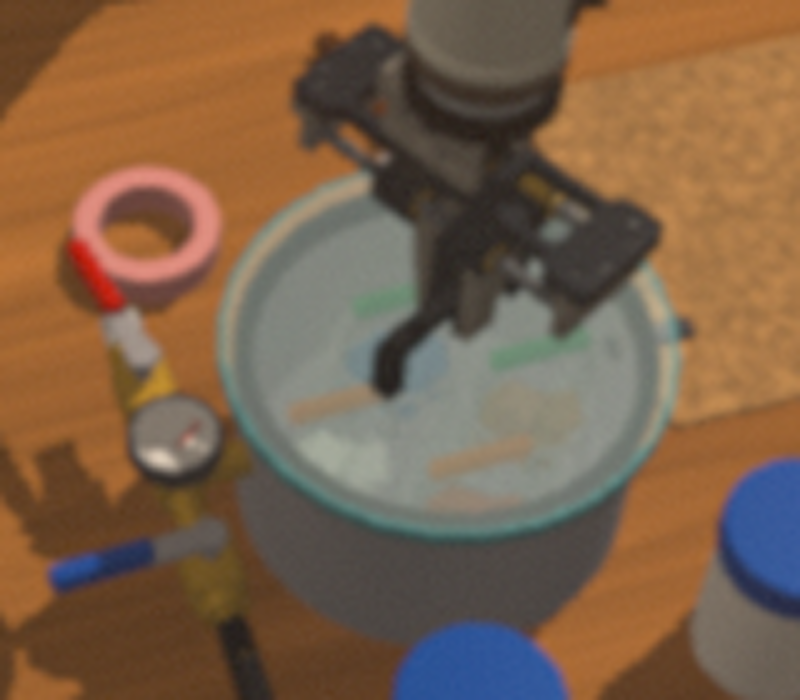

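View pics/side23.png

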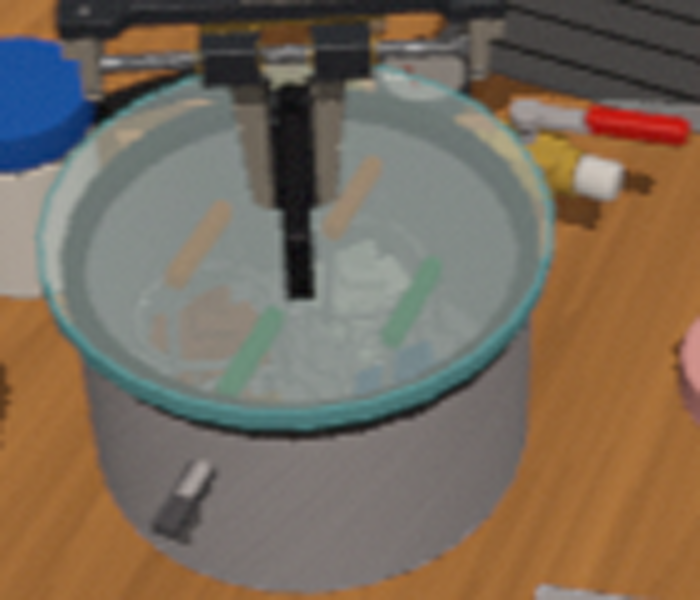

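View pics/w23.png

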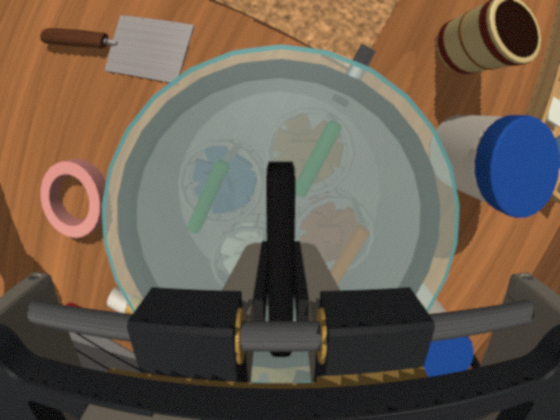

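Call:
move_arm(
  steps=[0.001,0,0,0,0.001,0,0,0,0.001,0,0,0],
)

```text
time: 42.43
ee_pos: [0.5896, 0.1154, 0.1763]
eef_rot: [[0.002, 0.889, 0.458], [-0.0, 0.458, -0.889], [-1.0, 0.002, 0.001]]
ft_force: [-5.0, 0.3, 7.6]
gripper_width: 0.0135
```

Call:
move_arm(
  steps=[0,0,0,0,0,0,0,0,0,0,0,0,0,0,0,0,-0.015,0,0,0,-0.04,0,0,0,-0.08,0,0,0,-0.12,0,0,0,-0.15,0,0,0,-0.15,0,0,0,-0.15,0,0,0],
  fingers=0,
)

```text
time: 43.35
ee_pos: [0.5899, 0.1154, 0.3262]
eef_rot: [[0.005, 0.889, 0.458], [-0.0, 0.458, -0.889], [-1.0, 0.005, 0.002]]
ft_force: [0.2, -0.1, 0.1]
gripper_width: 0.0457
```

```bash
python3 - <<'E'
from h import *
s=observe();f=grab_frame("wrist"); save(f,"w24.png",(120,30,440,330),2.5); f["s"]=s; np.save("pics/w24.npy",f,allow_pickle=True)
f=grab_frame("scene"); save(f,"scene24.png",(230,150,390,290),5);np.save("pics/scene24.npy",f,allow_pickle=True)
f=grab_frame("side"); save(f,"side24.png",(180,170,320,290),5);np.save("pics/side24.npy",f,allow_pickle=True)
E
```

```text
(no output)
```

View pics/w24.png

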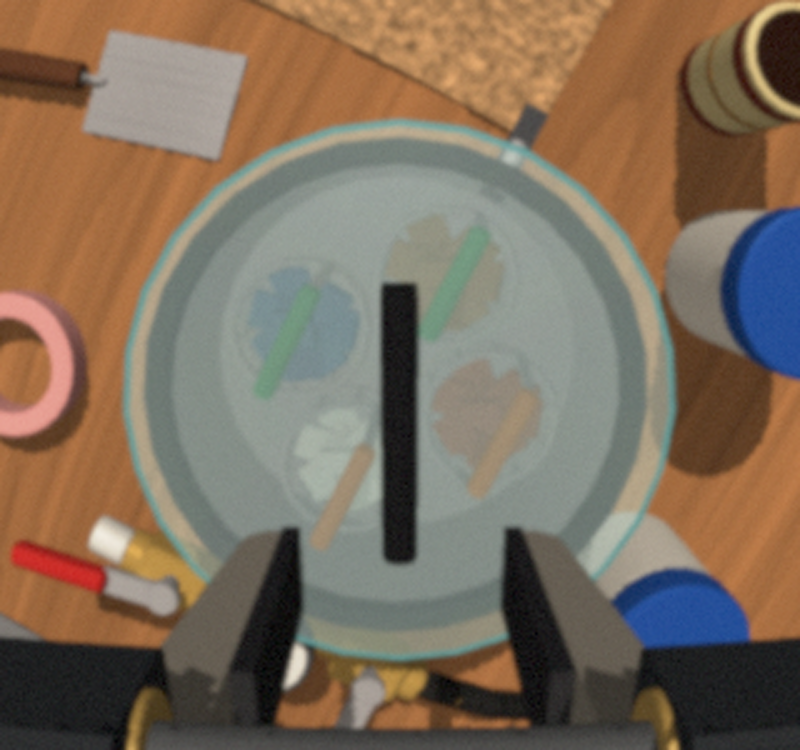

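View pics/scene24.png

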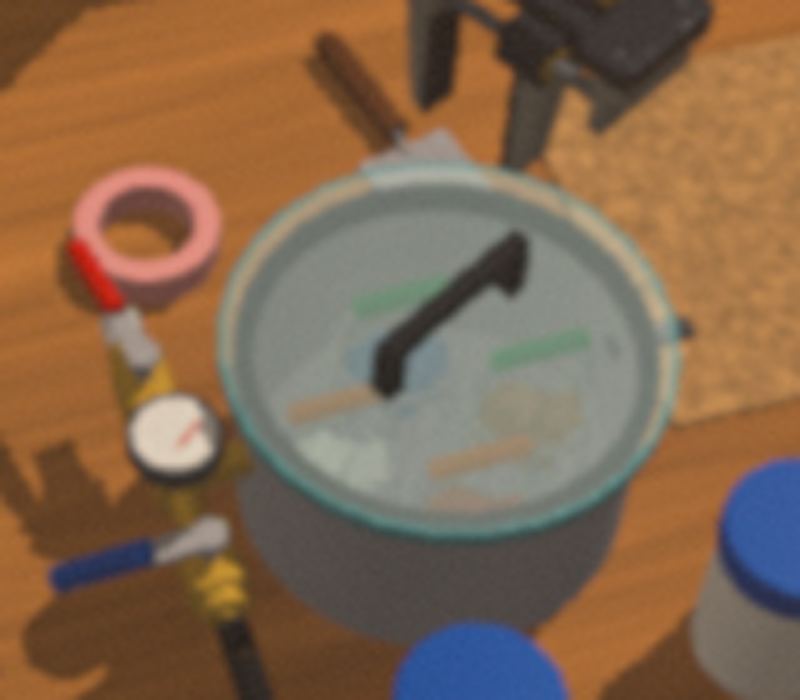

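```bash
python3 - <<'E'
from h import *
from scipy.optimize import least_squares
f=np.load("pics/w24.npy",allow_pickle=True).item(); s=f["s"]
def fit(pts,h,nm):
    P=np.array([wptz(f,s,120+u/2.5,30+v/2.5,h)[:2] for u,v in pts])
    r=least_squares(lambda q:np.hypot(*(P-q[:2]).T)-q[2],[.588,.117,.115]);print(nm,r.x.round(4),(r.fun*1000).round(1))
fit([(123,395),(676,400),(400,119),(395,660)],.140,"lid")
fit([(145,385),(645,390),(400,137),(395,630)],.130,"gasket outer")
fit([(173,385),(618,390),(400,163),(395,605)],.130,"gasket inner")
print(s["ee_pos"])
# TCP-plumb handle mid
a=wptz(f,s,120+400/2.5,30+284/2.5,.183);b=wptz(f,s,120+400/2.5,30+561/2.5,.183);print("handle",(a+b)/2)
E
```

```text
lid [0.5904 0.1133 0.1232] [ 0.  0. -0. -0.]
gasket outer [0.5874 0.1144 0.114 ] [-0.4 -0.4  0.4  0.4]
gasket inner [0.5871 0.1156 0.1011] [-0.7 -0.7  0.8  0.7]
[0.58993842 0.1153926  0.3262215 ]
handle [0.58918718 0.11554343 0.183     ]
```

View pics/side24.png

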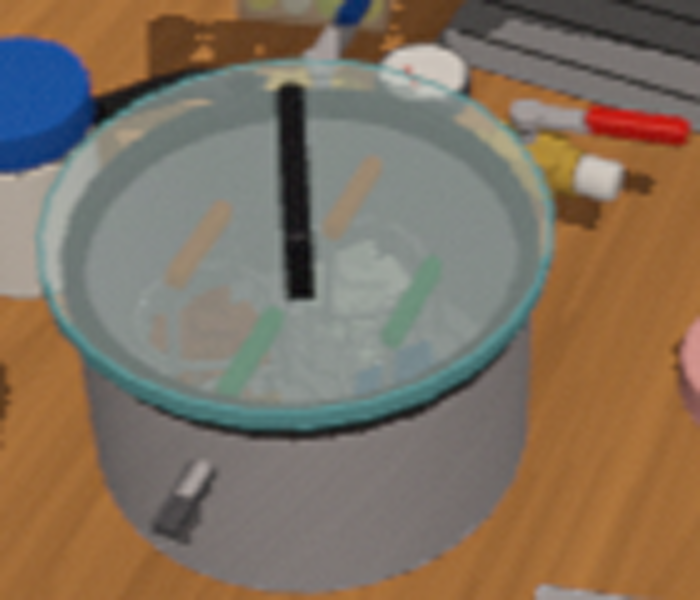

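```bash
python3 - <<'E'
from h import *
f=np.load("pics/w20.npy",allow_pickle=True).item(); s=f["s"]
save(f,"w20c.png",(150,160,360,260),3.8)
E
```

```text
(no output)
```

View pics/w20c.png

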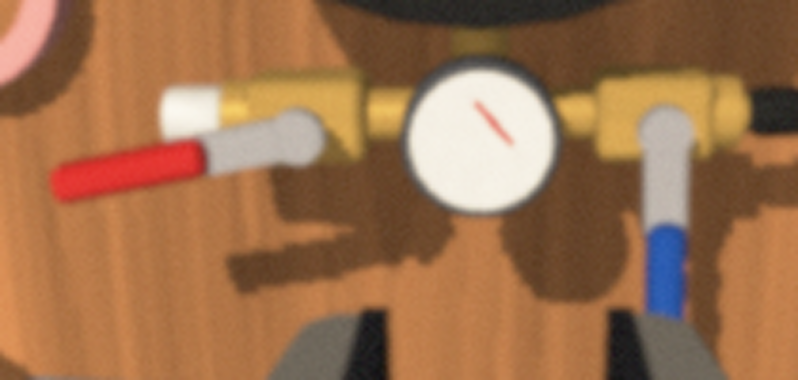

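```bash
python3 - <<'E'
from h import *
f=np.load("pics/w20.npy",allow_pickle=True).item(); s=f["s"]
for n,u,v in(("red hinge",300,137),("red tip",53,184),("red in",205,157),("blue hinge",666,130),("blue in",667,226)):
    print(n,wptz(f,s,150+u/3.8,160+v/3.8,.116).round(4))
go(0.5,-.1,.2,0)
E
```

```text
red hinge [ 0.5309 -0.0371  0.116 ]
red tip [ 0.4458 -0.0526  0.116 ]
red in [ 0.4993 -0.0436  0.116 ]
blue hinge [ 0.6477 -0.0349  0.116 ]
blue in [ 0.6493 -0.067   0.116 ]
t 43.50 pos [0.588  0.1153 0.3215] yaw 27.2 w 0.046 F [ 0.6 -0.2 -0. ] q6 -0.48
  delta tool [ 0.1218 -0.1764  0.1514] twist 27.2
```

```bash
python3 - <<'E'
from h import *
go(0.467,-.047,.22,-80)
E
```

```text
t 43.50 pos [0.588  0.1153 0.3215] yaw 27.2 w 0.046 F [ 0.6 -0.2 -0. ] q6 -0.48
  delta tool [ 0.1019 -0.1815  0.0892] twist 107.2
```

Call:
move_arm(
  steps=[0,-0.02,0.01,7,0,-0.05,0.025,14,0,-0.08,0.04,21,0.01,-0.11,0.055,28,0.02,-0.14,0.07,35,0.04,-0.165,0.08,42,0.06,-0.18,0.088,49,0.08,-0.181,0.089,56,0.1,-0.181,0.089,63,0.1,-0.181,0.089,70,0.1,-0.181,0.089,77,0.1,-0.181,0.089,84],
  fingers=-0.4,
)

```text
time: 44.5
ee_pos: [0.4671, -0.0461, 0.2212]
eef_rot: [[-0.005, 0.543, -0.84], [0.002, -0.84, -0.543], [-1.0, -0.004, 0.003]]
ft_force: [0.3, -0.7, 0.5]
gripper_width: 0.0275
```

```bash
python3 - <<'E'
from h import *
go(0.467,-.047,.2,-80)
E
```

```text
t 44.50 pos [ 0.4671 -0.0461  0.2212] yaw -57.1 w 0.028 F [ 0.3 -0.7  0.5] q6 0.64
  delta tool [0.0212 0.0008 0.0005] twist 22.9
```

Call:
move_arm(
  steps=[0.01,0,0,7,0.02,0,0,14,0.02,0,0,20,0.02,0,0,22,0.02,0,0,22,0.02,0,0,22],
)

```text
time: 45.0
ee_pos: [0.4677, -0.0463, 0.2024]
eef_rot: [[-0.003, 0.196, -0.981], [0.001, -0.981, -0.196], [-1.0, -0.001, 0.002]]
ft_force: [-0.3, 0.6, 0.2]
gripper_width: 0.0272
```

```bash
python3 - <<'E'
from h import *
go(0.467,-.047,.115,-80)
s=observe();f=grab_frame("wrist"); save(f,"w25.png"); f["s"]=s; np.save("pics/w25.npy",f,allow_pickle=True)
E
```

```text
t 45.00 pos [ 0.4677 -0.0463  0.2024] yaw -78.7 w 0.027 F [-0.3  0.6  0.2] q6 1.02
  delta tool [0.0874 0.0007 0.0006] twist 1.3
```

View pics/w25.png

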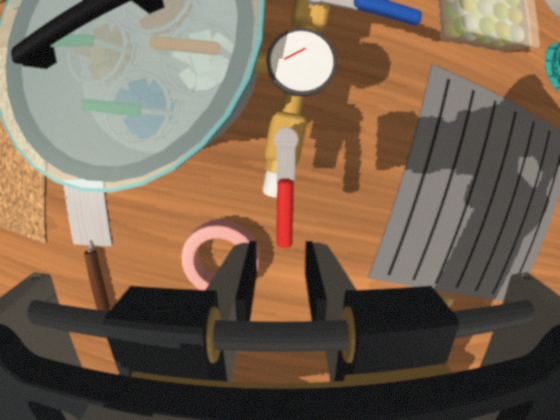

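```bash
python3 - <<'E'
from h import *
f=np.load("pics/w25.npy",allow_pickle=True).item(); s=f["s"]
h,i,t=[wptz(f,s,*p,.116) for p in((287,137),(286,181),(285,247))]
print(h,i,t,np.degrees(np.arctan2(*(t-i)[1::-1])),np.linalg.norm((t-h)[:2]))
m=(i+t)/2; go(m[0],m[1],.113,-80)
E
```

```text
[ 0.53007801 -0.03860379  0.116     ] [ 0.49751369 -0.04449042  0.116     ] [ 0.44507763 -0.05446663  0.116     ] -169.22794038758863 0.08646787759858876
t 45.05 pos [ 0.4679 -0.0463  0.2027] yaw -78.7 w 0.027 F [-0.9 -0.4  0.8] q6 1.02
  delta tool [ 0.0897  0.0038 -0.0028] twist 1.3
```

Call:
move_arm(
  steps=[0.02,0.003,0,0,0.045,0.003,0,0,0.065,0.003,0,0,0.08,0.003,0,0,0.088,0.003,0,0,0.089,0.003,0,0,0.089,0.003,0,0],
)

```text
time: 45.63
ee_pos: [0.4691, -0.0495, 0.1148]
eef_rot: [[-0.0, 0.195, -0.981], [0.0, -0.981, -0.195], [-1.0, -0.0, 0.0]]
ft_force: [1.0, -0.5, -0.2]
gripper_width: 0.0279
```

```bash
python3 - <<'E'
from h import *
go(0.4713,-.0495,.113,-79.3)
f=grab_frame("wrist"); save(f,"w26.png",(180,100,400,300),3)
f=grab_frame("side"); save(f,"side26.png",(200,130,360,270),4)
H=np.array([.530,-.0383]); s,th=state(); R=s["eef_rot"];p=s["ee_pos"]
# arc rows: lever azimuth from current to 270+8
r=np.hypot(*(p[:2]-H)); a0=np.degrees(np.arctan2(*(p[:2]-H)[::-1]))%360; print(r,a0)
for a in np.linspace(a0,276,14)[1:]:
    q=H+.06*np.array([np.cos(np.radians(a)),np.sin(np.radians(a))]); d=R.T@np.r_[q-p[:2],.113-p[2]]
    print(a.round(1),d.round(3),round(-(a-a0),1))
E
```

```text
t 45.63 pos [ 0.4691 -0.0495  0.1148] yaw -78.7 w 0.028 F [ 1.  -0.5 -0.2] q6 1.01
  delta tool [ 0.0018  0.0004 -0.0022] twist 0.6
0.06109271184231863 190.84969496540387
197.4 [ 0.003  0.007 -0.001] -6.6
203.9 [ 0.003  0.014 -0.003] -13.1
210.5 [ 0.003  0.02  -0.004] -19.7
217.0 [ 0.003  0.027 -0.007] -26.2
223.6 [ 0.003  0.033 -0.01 ] -32.8
230.1 [ 0.003  0.038 -0.014] -39.3
236.7 [ 0.003  0.043 -0.019] -45.9
243.2 [ 0.003  0.048 -0.024] -52.4
249.8 [ 0.003  0.052 -0.03 ] -59.0
256.3 [ 0.003  0.055 -0.036] -65.5
262.9 [ 0.003  0.057 -0.042] -72.1
269.4 [ 0.003  0.059 -0.049] -78.6
276.0 [ 0.003  0.06  -0.056] -85.2
```

View pics/w26.png

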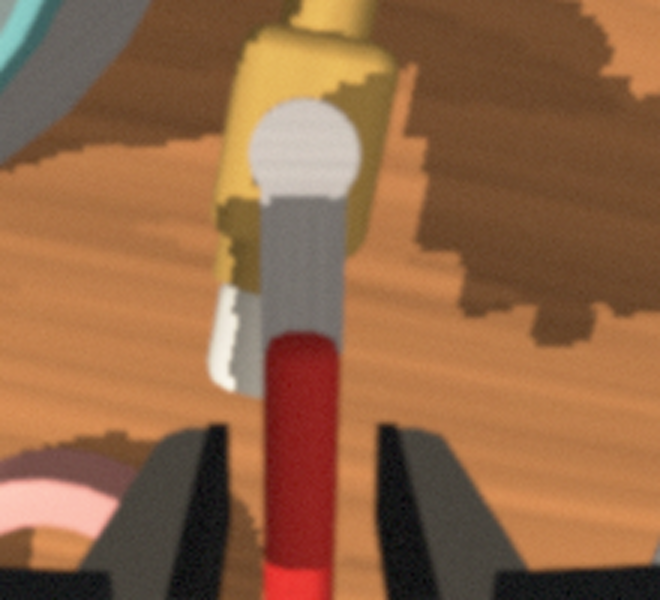

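View pics/side26.png

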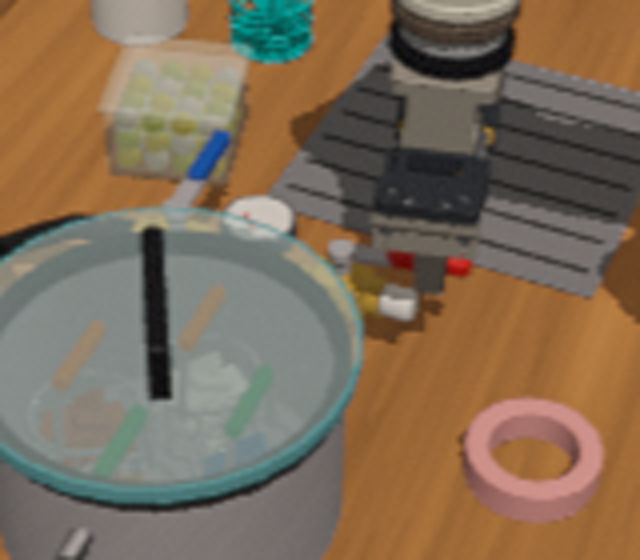

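Call:
move_arm(
  steps=[0.003,0,0,0,0.003,0,0,0,0.003,0.007,-0.001,-6,0.003,0.014,-0.003,-13,0.003,0.02,-0.004,-19,0.003,0.027,-0.007,-26,0.003,0.033,-0.01,-32,0.003,0.038,-0.014,-39,0.003,0.043,-0.019,-45,0.003,0.048,-0.024,-52,0.003,0.052,-0.03,-58,0.003,0.055,-0.036,-64],
  fingers=-0.6,
)

```text
time: 46.73
ee_pos: [0.5144, -0.0965, 0.1118]
eef_rot: [[-0.003, 0.968, -0.25], [0.0, -0.25, -0.968], [-1.0, -0.003, 0.0]]
ft_force: [-3.5, -0.1, 1.7]
gripper_width: 0.0184
```

```bash
cat > arc.py <<'E'
from h import *
import sys
hx,hy,r,a1,n,z,off=map(float,sys.argv[1:8])
H=np.array([hx,hy]); s,th=state(); R=s["eef_rot"];p=s["ee_pos"]
print(p.round(4),"yaw",th.round(1),"w",s["gripper_width"],"F",s["ft_force"].round(1))
a0=np.degrees(np.arctan2(*(p[:2]-H)[::-1]))%360; print("r",np.hypot(*(p[:2]-H)).round(4),"a0",a0.round(1))
for a in np.linspace(a0,a1,int(n)+1)[1:]:
    q=H+r*np.array([np.cos(np.radians(a)),np.sin(np.radians(a))]); d=R.T@np.r_[q-p[:2],z-p[2]]
    yaw=a-270+off
    print(a.round(1),d.round(4),"tw",round(-(yaw-th),1))
E
python3 arc.py .530 -.0383 .06 277 4 .112 0
```

```text
[ 0.5144 -0.0965  0.1118] yaw -14.5 w 0.01842884040422649 F [-3.5 -0.1  1.7]
r 0.0602 a0 255.0
260.5 [-0.0003  0.0057 -0.0005] tw -5.0
266.0 [-0.0003  0.0114 -0.0012] tw -10.5
271.5 [-0.0003  0.017  -0.0025] tw -16.0
277.0 [-0.0003  0.0225 -0.0044] tw -21.5
```

Call:
move_arm(
  steps=[0,0.006,0,-5,0,0.011,-0.001,-10,0,0.017,-0.002,-14,0,0.021,-0.003,-16,0,0.023,-0.004,-17,0,0.023,-0.004,-17,0,0.023,-0.004,-17],
)

```text
time: 47.32
ee_pos: [0.5327, -0.0982, 0.1113]
eef_rot: [[-0.015, 0.999, 0.04], [0.001, 0.04, -0.999], [-1.0, -0.015, -0.002]]
ft_force: [-21.8, -0.2, 14.2]
gripper_width: 0.0186
```

```bash
python3 arc.py .530 -.0383 .06 277 1 .112 0
python3 - <<'E'
from h import *
f=grab_frame("wrist"); save(f,"w27.png",(180,60,400,300),3)
E
```

```text
[ 0.5327 -0.0982  0.1113] yaw 2.3 w 0.01856791592010077 F [-21.8  -0.2  14.2]
r 0.06 a0 272.6
277.0 [-0.0007  0.0046 -0.0002] tw -4.7
```

View pics/w27.png

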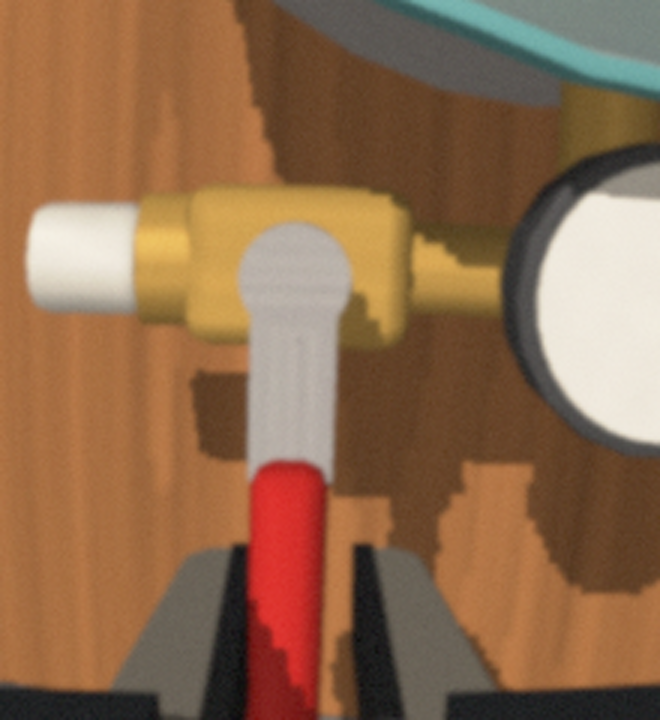

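Call:
move_arm(
  steps=[0,-0.005,0,2,0,-0.006,0,2,0,-0.006,0,2,-0.03,-0.006,0,2,-0.07,-0.006,0,2,-0.1,-0.006,0,2,-0.13,0.01,0,2,-0.13,0.04,0,2,-0.13,0.07,0,2,-0.13,0.08,0,2,-0.13,0.08,0,2],
  fingers=-0.4,
)

```text
time: 48.28
ee_pos: [0.6204, -0.0952, 0.2416]
eef_rot: [[0.001, 1.0, 0.006], [-0.0, 0.006, -1.0], [-1.0, 0.001, 0.0]]
ft_force: [-1.0, 0.7, -0.0]
gripper_width: 0.0279
```

```bash
python3 - <<'E'
from h import *
go(.648,-.098,.2,0)
s=observe();f=grab_frame("wrist"); save(f,"w28.png"); f["s"]=s; np.save("pics/w28.npy",f,allow_pickle=True)
E
```

```text
t 48.28 pos [ 0.6204 -0.0952  0.2416] yaw 0.3 w 0.028 F [-1.   0.7 -0. ] q6 -0.35
  delta tool [0.0416 0.0276 0.003 ] twist 0.3
```

View pics/w28.png

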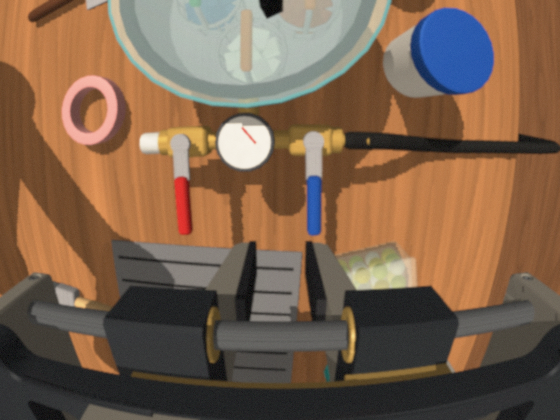

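```bash
python3 - <<'E'
from h import *
f=np.load("pics/w28.npy",allow_pickle=True).item(); s=f["s"]
save(f,"w28c.png",(140,110,350,250),3.8)
for n,a,b in(("red",(180,143),(184,232)),("blue",(313.5,141),(315,233))):
    h=wptz(f,s,*a,.116);t=wptz(f,s,*b,.116); print(n,h.round(4),t.round(4),np.degrees(np.arctan2(*(t-h)[1::-1])),np.linalg.norm(h-t))
E
```

```text
red [ 0.5305 -0.0373  0.116 ] [ 0.529  -0.1204  0.116 ] -90.9856531479502 0.08306025583521695
blue [ 0.6477 -0.0365  0.116 ] [ 0.6515 -0.12    0.116 ] -87.35164557912475 0.08359175408833845
```

View pics/w28c.png

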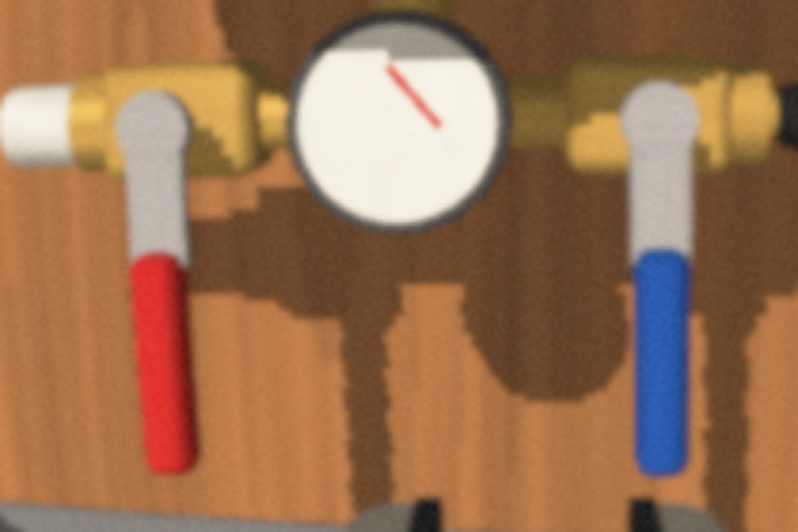

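Call:
move_arm(
  steps=[0,0.012,0.003,0,0.01,0.024,0.003,-1,0.03,0.029,0.003,-1,0.06,0.029,0.003,-1,0.08,0.029,0.003,-1,0.08,0.029,0.003,-1],
)

```text
time: 48.83
ee_pos: [0.6434, -0.0972, 0.1562]
eef_rot: [[-0.01, 1.0, 0.022], [0.003, 0.022, -1.0], [-1.0, -0.009, -0.003]]
ft_force: [-1.1, 0.7, -1.0]
gripper_width: 0.0277
```

```bash
python3 - <<'E'
from h import *
go(.6495,-.098,.112,1)
s=observe();f=grab_frame("wrist"); save(f,"w29.png",(180,60,400,300),3); f["s"]=s; np.save("pics/w29.npy",f,allow_pickle=True)
E
```

```text
t 48.83 pos [ 0.6434 -0.0972  0.1562] yaw 1.2 w 0.028 F [-1.1  0.7 -1. ] q6 -0.36
  delta tool [0.0441 0.0065 0.0011] twist 0.2
```

View pics/w29.png

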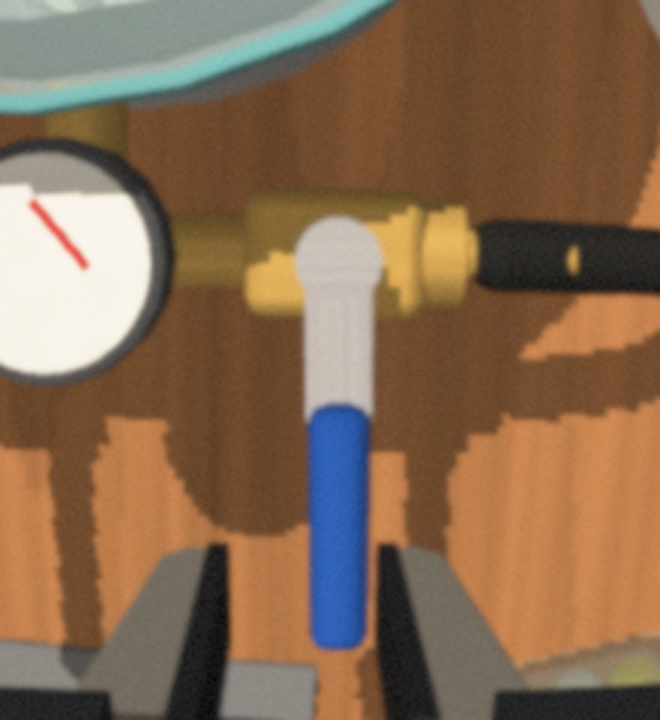

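Call:
move_arm(
  steps=[0,0.003,0.001,0,0,0.003,0.001,0,0.02,0.003,0.001,0,0.035,0.003,0.001,0,0.043,0.003,0.001,0,0.043,0.003,0.001,0,0.043,0.003,0.001,0],
)

```text
time: 49.47
ee_pos: [0.6509, -0.0993, 0.1198]
eef_rot: [[0.001, 1.0, 0.022], [-0.0, 0.022, -1.0], [-1.0, 0.001, 0.0]]
ft_force: [1.4, 0.0, -0.5]
gripper_width: 0.0278
```

```bash
python3 - <<'E'
from h import *
go(.6495,-.098,.112,1)
s=observe();f=grab_frame("wrist"); save(f,"w30.png",(180,60,400,300),3); f["s"]=s; np.save("pics/w30.npy",f,allow_pickle=True)
E
```

```text
t 49.47 pos [ 0.6509 -0.0993  0.1198] yaw 1.2 w 0.028 F [ 1.4  0.  -0.5] q6 -0.36
  delta tool [ 0.0078 -0.0014 -0.0013] twist 0.2
```

View pics/w30.png

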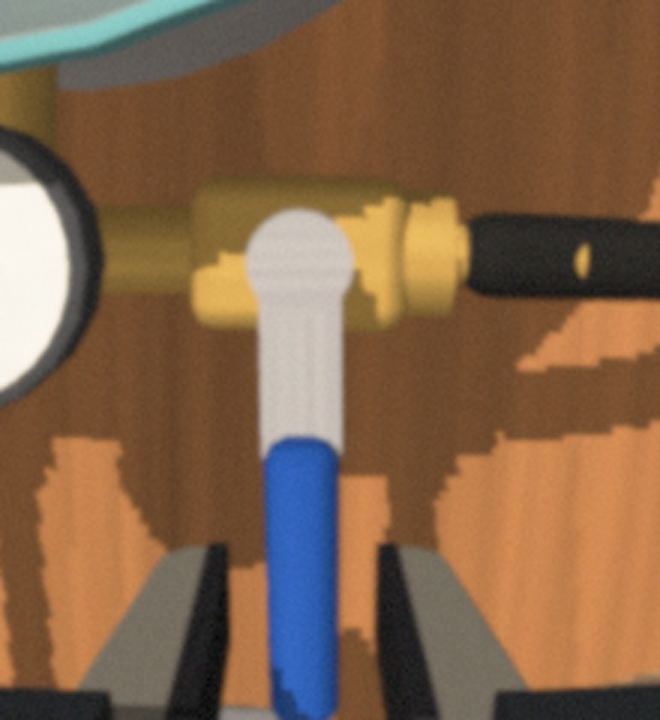

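Call:
move_arm(
  steps=[0.005,-0.001,0,0,0.008,-0.001,0,0,0.008,-0.001,0,0],
)

```text
time: 49.77
ee_pos: [0.6491, -0.0991, 0.1104]
eef_rot: [[-0.001, 1.0, 0.021], [0.0, 0.021, -1.0], [-1.0, -0.001, -0.0]]
ft_force: [-0.5, 0.9, 0.0]
gripper_width: 0.0273
```

Call:
move_arm(
  steps=[0,0,0,0,0,0,0,0,0,0,0,0,0,0,0,0,0,0,0,0],
  fingers=-1,
)

```text
time: 50.18
ee_pos: [0.65, -0.0993, 0.111]
eef_rot: [[0.001, 1.0, 0.021], [-0.0, 0.021, -1.0], [-1.0, 0.001, 0.0]]
ft_force: [3.5, 0.0, -1.4]
gripper_width: 0.0126
```

```bash
python3 arc.py .648 -.0367 .0615 315.5 8 .112 1.5
```

```text
[ 0.65   -0.0993  0.111 ] yaw 1.2 w 0.012613438392964171 F [ 3.5  0.  -1.4]
r 0.0626 a0 271.8
277.3 [-0.001   0.0058 -0.0014] tw -7.6
282.7 [-0.001   0.0116 -0.0023] tw -13.0
288.2 [-0.001   0.0173 -0.0038] tw -18.5
293.7 [-0.001   0.0228 -0.0057] tw -23.9
299.1 [-0.001   0.0281 -0.0082] tw -29.4
304.6 [-0.001   0.0332 -0.0112] tw -34.9
310.0 [-0.001   0.0379 -0.0147] tw -40.3
315.5 [-0.001   0.0423 -0.0186] tw -45.8
```

Call:
move_arm(
  steps=[0,0.006,0,-5,0,0.012,-0.001,-11,0,0.018,-0.003,-16,0,0.023,-0.005,-22,0,0.029,-0.008,-27,0,0.034,-0.011,-33,0,0.039,-0.014,-38,0,0.043,-0.018,-43,0,0.0435,-0.0185,-44,0,0.0435,-0.0185,-44],
)

```text
time: 51.02
ee_pos: [0.6932, -0.0809, 0.111]
eef_rot: [[0.002, 0.704, 0.71], [-0.002, 0.71, -0.704], [-1.0, -0.0, 0.003]]
ft_force: [4.4, -4.7, -2.1]
gripper_width: 0.0128
```

```bash
python3 arc.py .648 -.0367 .0615 315.5 1 .112 0
python3 - <<'E'
from h import *
f=grab_frame("wrist"); save(f,"w31.png",(180,60,400,300),3)
E
```

```text
[ 0.6932 -0.0809  0.111 ] yaw 45.2 w 0.012812719914841914 F [ 4.4 -4.7 -2.1]
r 0.0632 a0 315.7
315.5 [-0.001  -0.0002 -0.0017] tw -0.3
```

View pics/w31.png

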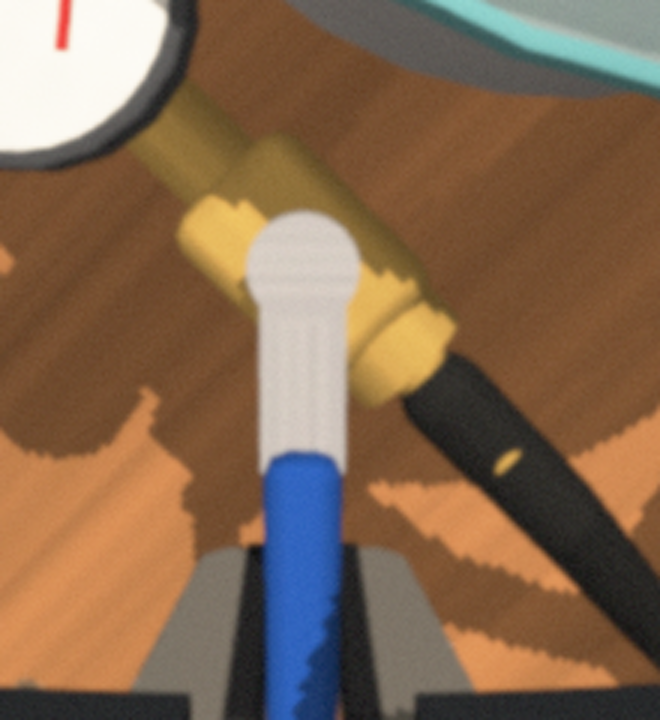

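Call:
move_arm(
  steps=[0,0,0,0,0,0,0,0,0,0,0,0,-0.03,0,0,0,-0.07,0,0,0,-0.11,0,0,0,-0.15,0,0,0,-0.18,0,0.02,0,-0.2,0,0.05,0,-0.2,0,0.08,0,-0.2,0,0.08,0,-0.2,0,0.08,0],
  fingers=-0.3,
)

```text
time: 52.07
ee_pos: [0.7493, -0.1369, 0.3086]
eef_rot: [[-0.003, 0.705, 0.709], [0.001, 0.709, -0.705], [-1.0, -0.001, -0.003]]
ft_force: [-0.5, 0.2, -0.4]
gripper_width: 0.0319
```

```bash
python3 - <<'E'
from h import *
go(.6,-.18,.33,0)
s=observe();f=grab_frame("wrist"); save(f,"w32.png"); f["s"]=s; np.save("pics/w32.npy",f,allow_pickle=True)
f=grab_frame("scene"); save(f,"scene32.png",(230,150,390,290),5);np.save("pics/scene32.npy",f,allow_pickle=True)
f=grab_frame("side"); save(f,"side32.png")
E
```

```text
t 52.07 pos [ 0.7493 -0.1369  0.3086] yaw 45.1 w 0.032 F [-0.5  0.2 -0.4] q6 -1.13
  delta tool [-0.021  -0.1359 -0.0755] twist 45.1
```

View pics/w32.png

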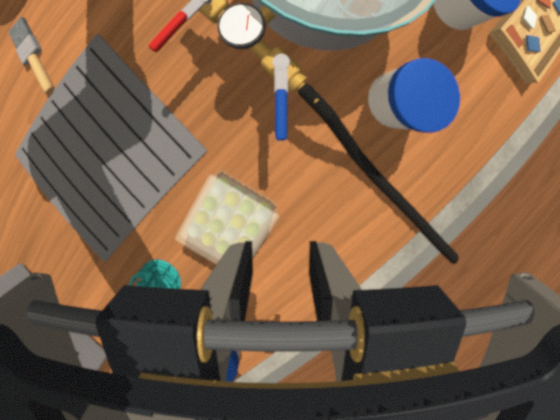

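View pics/scene32.png

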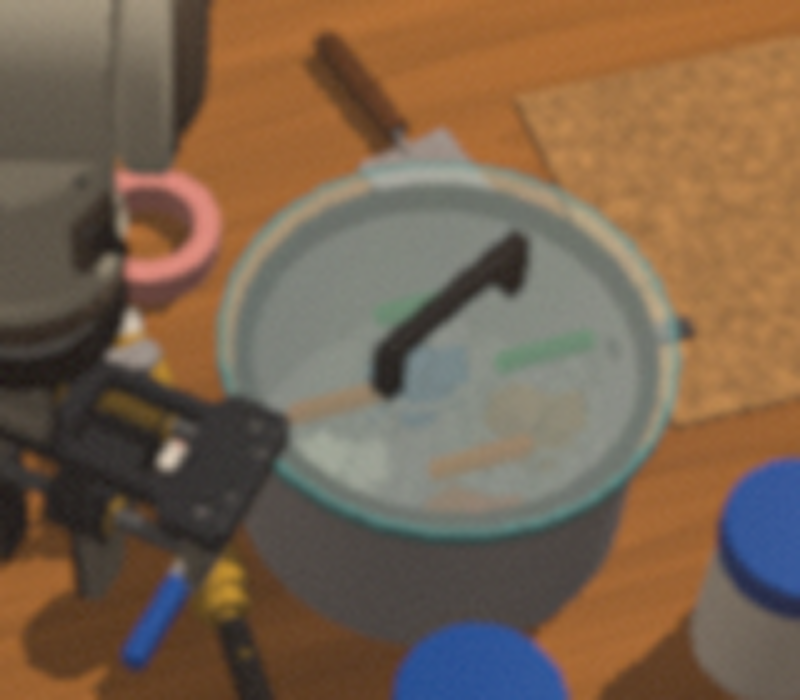

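View pics/side32.png

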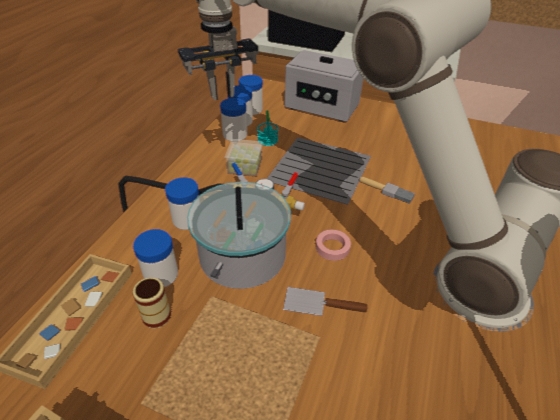

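The blue basket seems to have shifted inside the pot since the lid went on, so I'm taking a close look from above.

```bash
python3 - <<'E'
from h import *
go(.589,.06,.36,0)
E
```

```text
t 52.22 pos [ 0.7486 -0.135   0.3105] yaw 45.3 w 0.032 F [ 0.7  1.2 -0.3] q6 -1.13
  delta tool [-0.0492  0.0262 -0.2507] twist 45.3
```

Call:
move_arm(
  steps=[-0.02,0.001,-0.01,5,-0.05,0.026,-0.05,12,-0.05,0.026,-0.085,19,-0.05,0.026,-0.12,26,-0.05,0.026,-0.155,33,-0.05,0.026,-0.19,40,-0.05,0.026,-0.22,45,-0.05,0.026,-0.25,45,-0.05,0.026,-0.25,45,-0.05,0.026,-0.25,45,-0.05,0.026,-0.25,45],
)

```text
time: 53.13
ee_pos: [0.5899, 0.0586, 0.3612]
eef_rot: [[0.001, 1.0, 0.005], [-0.0, 0.005, -1.0], [-1.0, 0.001, 0.0]]
ft_force: [0.7, 0.1, 0.1]
gripper_width: 0.0321
```

```bash
python3 - <<'E'
from h import *
go(.589,.06,.36,0)
s=observe();f=grab_frame("wrist"); save(f,"w33.png"); save(f,"w33c.png",(170,40,390,270),3);f["s"]=s; np.save("pics/w33.npy",f,allow_pickle=True)
f=grab_frame("scene"); save(f,"scene33.png",(230,150,390,290),5);np.save("pics/scene33.npy",f,allow_pickle=True)
E
```

```text
t 53.13 pos [0.5899 0.0586 0.3612] yaw 0.3 w 0.032 F [0.7 0.1 0.1] q6 -0.11
  delta tool [ 0.0012 -0.0009 -0.0014] twist 0.3
```

View pics/w33c.png

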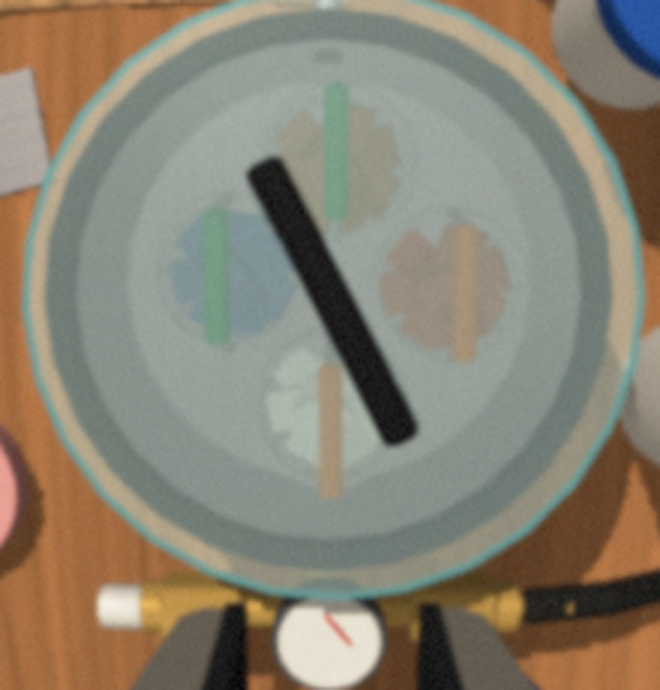

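View pics/scene33.png

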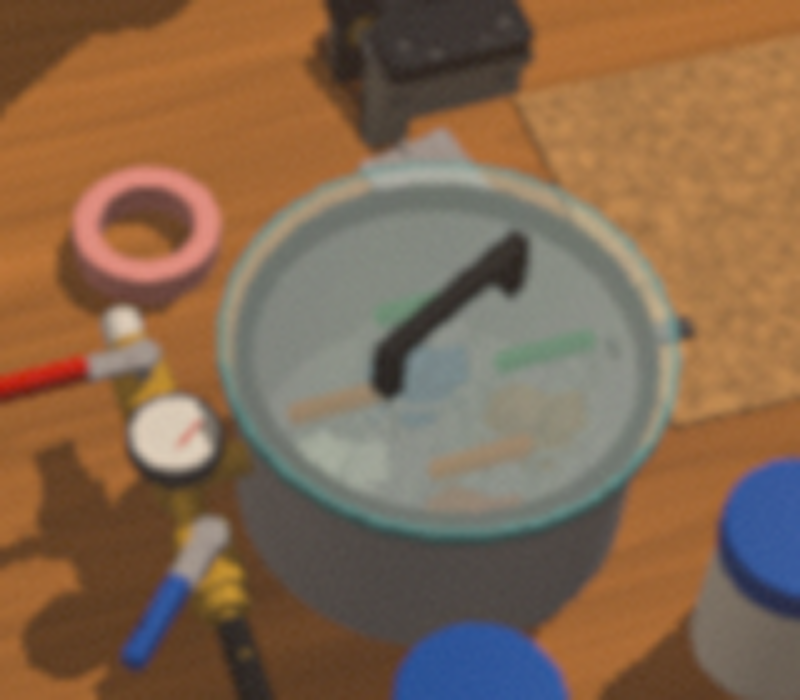

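```bash
python3 - <<'E'
from h import *
from scipy.optimize import least_squares
f=np.load("pics/scene33.npy",allow_pickle=True).item()
save(f,"scene33l.png",(200,200,290,290),8)
f=np.load("pics/w33.npy",allow_pickle=True).item(); s=f["s"]
def w(u,v,h): return wptz(f,s,170+u/3,40+v/3,h)
for n,a,b in(("brown",(337,83),(337,220)),("blue",(217,208),(217,343)),("terra",(466,226),(466,360)),("white",(330,364),(330,497))):
    A,B=w(*a,.111),w(*b,.111); print(n,((A+B)/2).round(4),np.linalg.norm(A-B).round(3))
def fit(pts,h,nm):
    P=np.array([w(u,v,h)[:2] for u,v in pts])
    r=least_squares(lambda q:np.hypot(*(P-q[:2]).T)-q[2],[.588,.117,.115]);print(nm,r.x.round(4),(r.fun*1000).round(1))
fit([(23,290),(643,290),(333,598),(90,120),(575,120)],.14,"lid")
fit([(45,285),(612,285),(328,568),(330,9)],.13,"gasket")
E
```

```text
brown [0.5909 0.1722 0.111 ] 0.057
blue [0.5416 0.1205 0.111 ] 0.056
terra [0.6449 0.1139 0.111 ] 0.056
white [0.5887 0.0548 0.111 ] 0.057
lid [0.5896 0.1103 0.1208] [ 1.9  2.1 -1.4 -1.2 -1.4]
gasket [0.5878 0.1143 0.1142] [ 0.3  0.3 -0.3 -0.3]
```

View pics/scene33l.png

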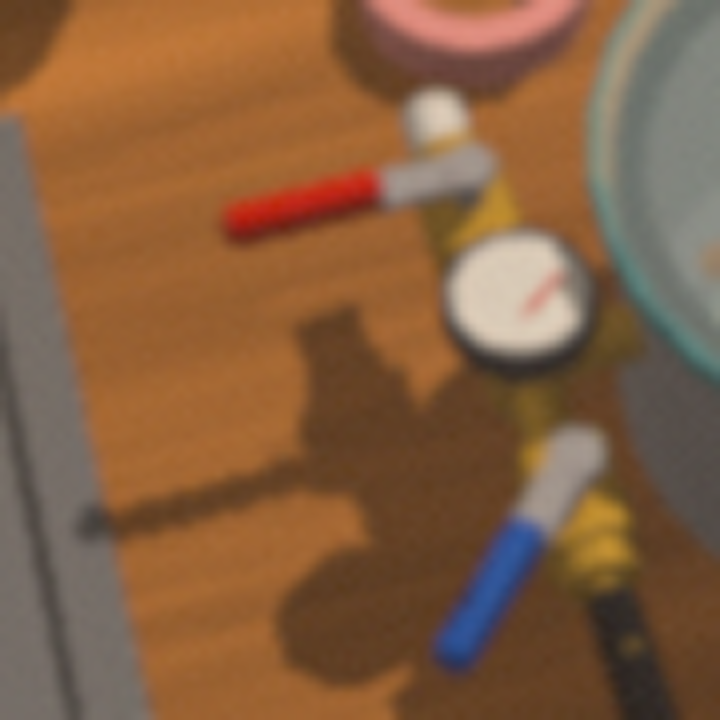

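```bash
python3 - <<'E'
from h import *
f=np.load("pics/w33.npy",allow_pickle=True).item()
im=f["img"][60:200,205:355]; im=cv2.resize(im,None,fx=5,fy=5,interpolation=cv2.INTER_CUBIC).astype(float)
im=np.clip((im-110)*2.4+60,0,255).astype(np.uint8) if im.mean()>120 else np.clip((im-im.mean())*2.5+128,0,255).astype(np.uint8)
cv2.imwrite("pics/w33e.png",im[:600])
d=grab_frame("side"); np.save("pics/side33.npy",d,allow_pickle=True)
im=d["img"][185:260,185:300]; im=cv2.resize(im,None,fx=6.5,fy=6.5,interpolation=cv2.INTER_CUBIC).astype(float)
cv2.imwrite("pics/side33e.png",np.clip((im-im.mean())*1.8+128,0,255).astype(np.uint8))
E
```

```text
(no output)
```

View pics/w33e.png

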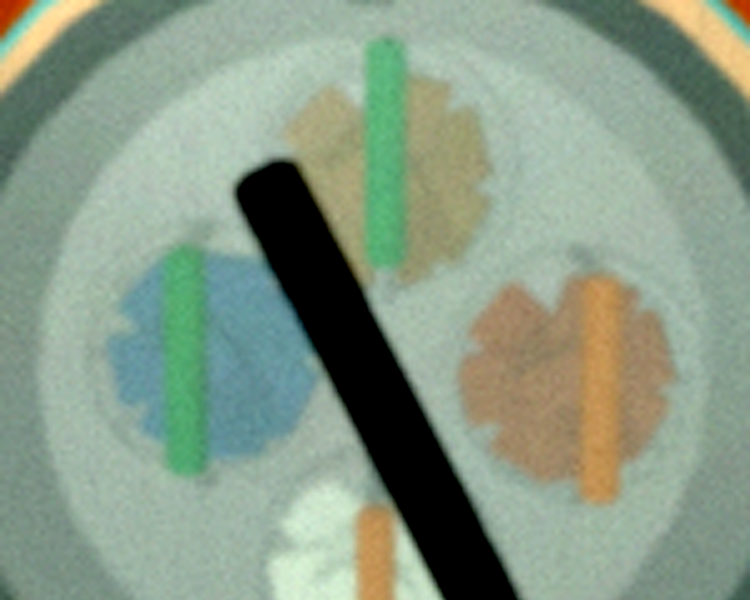

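View pics/side33e.png

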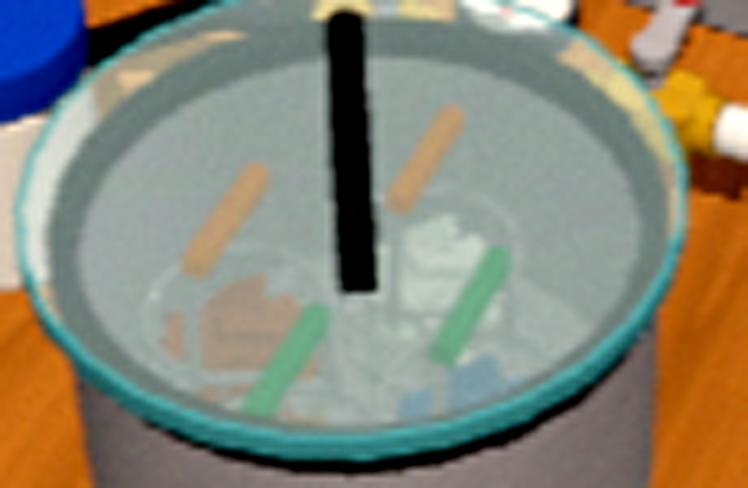

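```bash
python3 - <<'E'
from h import *
f=np.load("pics/w33.npy",allow_pickle=True).item(); s=f["s"]
def w(u,v,h): return wptz(f,s,205+u/5,60+v/5,h)[:2]
for n,b,p in(("brown",(386,153),(390,180)),("blue",(186,360),(213,357)),("terra",(601,390),(568,380))):
    print(n,"bar",w(*b,.111).round(4),"sherds",[ (w(*p,h)-w(*b,.111)).round(4) for h in(.035,.045,.055)])
f=np.load("pics/w24.npy",allow_pickle=True).item(); s=f["s"]
def w(u,v,h): return wptz(f,s,120+u/2.5,30+v/2.5,h)[:2]
for n,b,p in(("brown",(455,284),(443,275)),("blue",(287,342),(303,322)),("terra",(503,444),(487,415)),("white",(341,497),(340,465))):
    print(n,"bar",w(*b,.111).round(4),"sherds",[ (w(*p,h)-w(*b,.111)).round(4) for h in(.035,.045,.055)])
# side+scene triangulation of blue bar
E
```

```text
brown bar [0.5908 0.1719] sherds [array([ 0.0016, -0.001 ]), array([ 0.0016, -0.0017]), array([ 0.0015, -0.0025])]
blue bar [0.5416 0.1204] sherds [array([-0.0008, -0.0018]), array([ 0.0002, -0.0015]), array([ 0.0012, -0.0011])]
terra bar [0.6446 0.1136] sherds [array([ 0.0007, -0.0011]), array([-0.0005, -0.0007]), array([-0.0017, -0.0002])]
brown bar [0.589  0.1709] sherds [array([-0.0008, -0.0011]), array([-0.0016, -0.0008]), array([-0.0024, -0.0005])]
blue bar [0.5326 0.1121] sherds [array([-0.0012, -0.0004]), array([-0.0007,  0.0012]), array([-0.0002,  0.0028])]
terra bar [0.6447 0.1149] sherds [array([ 0.0023, -0.0032]), array([ 0.0002, -0.0016]), array([-0.0019, -0.0001])]
white bar [0.5881 0.0561] sherds [array([-0.0019, -0.0088]), array([-0.0027, -0.0058]), array([-0.0034, -0.0028])]
```

```bash
python3 - <<'E'
from h import *
f=np.load("pics/scene33.npy",allow_pickle=True).item()
for n,a,b in(("red",(377,187),(228,222)),("blue",(530,530),(452,658))):
    A=ptz(f,200+a[0]/8,200+a[1]/8,.113);B=ptz(f,200+b[0]/8,200+b[1]/8,.113);print(n,A.round(4),B.round(4),np.degrees(np.arctan2(*(B-A)[1::-1])))
f=np.load("pics/w32.npy",allow_pickle=True).item(); s=f["s"]
A=wptz(f,s,281,88,.116);B=wptz(f,s,281,137,.116);h=wptz(f,s,281,62,.116);print("blue w32",np.degrees(np.arctan2(*(B-A)[1::-1])),np.degrees(np.arctan2(*(B-h)[1::-1])))
A=wptz(f,s,186,12,.116);B=wptz(f,s,153,46,.116);print("red w32",np.degrees(np.arctan2(*(B-A)[1::-1])))
E
```

```text
red [ 0.5312 -0.0682  0.113 ] [ 0.53   -0.1195  0.113 ] -91.30282122817044
blue [ 0.6738 -0.0577  0.113 ] [ 0.7099 -0.0939  0.113 ] -45.01900938085272
blue w32 -44.79499661512773 -44.797812879085896
red w32 -90.9985510814633
```

```bash
python3 - <<'E'
from h import *
s=observe();print(s["time"],s["ft_force"],s["gripper_width"]); print(sign_off())
E
```

```text
53.2833 [ 0.1990789  -0.39687276 -0.28474157] 0.03234136662809107
the job is handed in; nothing more can be done
None
```

I finished the job and handed it in at about 53 s of the 210 s allowed. All four baskets (terracotta, blue, white, light brown) are in the chamber with the lid back on. The vent is shut, and I opened the suction valve half way only after that.

**Last checks**
- **Baskets:** all four stand upright on the floor. The blue basket was found about 12 mm from where I set it, after the lid was back on, and the brown one about 2 mm. Blue's sherds still line up under its grip, so it isn't tipped. It measured 71 mm from brown, less than the 77 mm rim width. I took that as measurement error or tapered baskets and left it.
- **Lid:** it lies flat and covers the gasket all the way round. My estimates of how far off centre it is disagree (about 1, 3 and 4.5 mm), but all are within the 8 mm limit, so I did not adjust it.
- **Valves:** the red lever points at about -91°, against its stop (shut should be about -90°). The blue lever points at about -45°, which is half open.
- **Other things:** I saw none of the bystanders or the turquoise look-alike move in the pictures, but I did not measure them. The gripper was clear of everything, with wrist force near zero.

When I set down the brown basket, it touched the floor about 5 mm higher than expected and I pressed with about 22 N. A depth check then showed its grip at the right height for standing on the floor.

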